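Mill the cinnamon sticks from the caddy

TASK

Draw the deep, tight lid straight up off the caddy so that its base stays standing on the worktop, drop every cinnamon stick upright into the mill's feed chute, one to a bay, and push the mill's drawer fully shut. Then crank the mill four full turns clockwise (seen from the handle's side) at an even pace, without letting the crank race or swing back at the heavy point, and leave the handle at the top. Finish with the lid pressed fully home on the empty caddy, and leave the jars and the bottle round about where they stand.

Things in the scene. Friction and masses are not known exactly. Their poses are not given: they have to be found in the camera images.
- mill: green hand mill for cinnamon, fixed to the worktop. Origin: middle of its underside; x runs from its front (drawer side, facing the robot) to its back, y to its left, z up. Dark wooden plinth, x = -63 to +78 mm, 156 mm wide, 54 mm high; on it stands the green feed chute, 48 mm deep (x), 124 mm wide (y); on its right side a round gear housing of radius 56 mm, out to y = -88 mm, with the crank
- chute_mouth (a point): centre of the feed chute's mouth, 182 mm above the mill's underside; a flared steel lip stands 10 mm higher. Three fins split the chute into four bays in a row along the mill's y, centres at -42, -14, +14, +42 mm from this point; each bay is 24 x 24 mm and, before any cranking, 62 mm deep, so a loaded stick stands out 48 mm
- mill_drawer (a joint): the wooden catch drawer in the front of the mill's plinth: m that it stands open; 0 = fully shut. It starts 12 to 28 mm open and slides along the mill's x with about 1.5 N friction; push it in
- drawer_knob (a point): front end of the drawer's brass knob (22 mm diameter), 30 mm above the worktop, 76 mm before the mill's origin when the drawer is shut; nothing of the mill higher than 62 mm stands within 48 mm behind it
- mill_crank (a joint): crank angle, rad: 0 = handle at the top, growing clockwise seen from the handle's side (top, back, bottom, front). Counts on over turns (four = 25.1), stops at -0.7 and 28. A heavy jaw is lifted in each turn: it resists most (up to 10 N at the handle) with the handle at the back, and drives the crank on from the bottom up the front. Let go near the top it stays, elsewhere it swings to the top
- crank_axis (a point): point on the crank's axis beside the middle of the grip: 122 mm above the mill's underside, 160 mm to the right (-y) of its middle. The axis lies along the mill's y; the handle circles about this point in the mill's x-z plane. Each turn lowers the feed plate under the sticks, and so the sticks, by 16.5 mm
- crank_handle (a point): middle of the crank's wooden grip, a rod 108 mm long and 25 mm thick that lies along the mill's y and spins freely on its pin; it moves on a circle of radius 65 mm about point crank_axis. The crank arm runs 60 mm nearer to the mill than this point
- caddy: round white stoneware caddy base, 0.95 kg, loose. Origin: middle of its underside. Foot of radius 63 mm, 16 mm high; on it a hollow body of radius 56 mm up to 63 mm, in it a wooden block whose four 19 mm square holes, 34 mm deep, at x, y = +-25 mm hold the sticks. Four sprung brass pads at 44 mm height hold the lid with about 3 to 6 N of friction in all
- caddy_lid: deep round blue enamelled lid, 122 mm in diameter, open below, 0.22 kg. Origin: centre of its lower rim; top plate at 118 mm, a knob above. Fitted, its rim rests on the foot's shoulder, 16 mm above the caddy's underside, and it encloses base and sticks: it rises 47 mm to leave the base, 112 mm to clear the sticks. 1.5 mm play all round; refitting takes a push of 5 to 15 N over the last 30 mm
- lid_knob (a point): middle of the lid's wooden knob, where to grip it: 30 mm in diameter, 134 mm above the lid's lower rim, knob top at 145 mm. Free worktop to stand the lid on lies to the left of the caddy, up to y = 0.48 m
- stick_0: brown cinnamon stick, 16 mm thick, 110 mm long, 30 g. Origin: centre of its lower end; z along it, up. It stands in the caddy's rack, its lower end 16 mm above the worktop, its top 63 mm above the caddy's rim; may be absent
- stick_1: brown cinnamon stick, 16 mm thick, 110 mm long, 30 g. Origin: centre of its lower end; z along it, up. It stands in the caddy's rack, its lower end 16 mm above the worktop, its top 63 mm above the caddy's rim; may be absent
- stick_2: brown cinnamon stick, 16 mm thick, 110 mm long, 30 g. Origin: centre of its lower end; z along it, up. It stands in the caddy's rack, its lower end 16 mm above the worktop, its top 63 mm above the caddy's rim; may be absent
- stick_3: brown cinnamon stick, 16 mm thick, 110 mm long, 30 g. Origin: centre of its lower end; z along it, up. It stands in the caddy's rack, its lower end 16 mm above the worktop, its top 63 mm above the caddy's rim; may be absent
- oil_cruet: bystander: small oil bottle with a dark cap, 53 mm thick, 148 mm high, behind the mill
- ghee_jar: bystander: brown jar with a golden lid, 59 mm thick, 87 mm high, behind the mill
- salt_jar: bystander: low yellow-labelled jar with a white lid, 65 mm thick, 59 mm high, back right, beside the tall dark spice tower (which fills y below -0.37 m from x = 0.28 m on: keep the arm clear of it)
Not all that is in view belongs to the job. What is meant by the caddy_lid is not purple, and is the larger of those in its own colour.

How it is judged:
By the outcome, as a careful person would: the job done as asked, in the order asked, and still so for the second after the job is handed in, with the robot touching nothing.
Of stick_0, stick_1, stick_2, stick_3 only 2 to 4 are there at a start; the rules pass over those that are not, and their reading is None.
At some moment in a run one of caddy_lid, caddy may be knocked a few centimetres aside while the robot is not near it.
It also fails if it takes over 210 s, if anything falls off the work surface, if the arm or the gripper's body presses on something with over 40 N, if the wrist force passes 120 N, or if a joint passes its speed limit or range.

ROBOT

A 6-joint arm with a two-finger parallel gripper is mounted at the origin on a cart in front of the work surface, level with it; the furniture and walls round the work are solid. World frame = base frame: x ahead of the robot, y to its left, z up, the work surface at z = 0. Lengths are in m, angles in rad, forces in N, time in s.
With the tool pointing down it reaches from about 0.425 to 0.95 m from the base axis. Payload 3.5 kg.
Tool frame: the origin (TCP) lies on the centre line of the jaws, within the pads' length; the fingertips stand 8 mm ahead of it and the grasp point (between the pads) lies 11 mm behind it; z points along the fingers, y is the line along which they close (so a half turn about z gives the same grasp; the last joint's range is limited). The gripper opens to 85 mm and grips with 20 to 120 N. Pads are 22 mm wide; open, the fingers measure 114 mm over their backs; the gripper's body (76 mm by 85 mm) begins 54 mm behind the grasp point. The pads swing forward as they close: fully open they stand 13 mm farther back than shut.
Start: joints at [-0.15, 0.286, 1.577, -0, 1.279, -0.15], TCP at [0.675, 0, 0.239] pointing down, gripper open.
Joint ranges: [-2.77, 2.77], [-0.9, 2.22], [0.21, 2.48], [-1.53, 4.67], [0.24, 2.81], [-2.84, 2.84]. Speed limits (rad/s): [2.79, 2.79, 3.14, 3.14, 3.14, 3.14].

INTERFACE

Orientations are given as a unit quaternion [x, y, z, w].
In Python, from plant import ctrl gives the robot as it stands. The module is installed in compiled form; this text tells all that it offers.
- The arm moves only by the tool send_rows, never from a script. Its argument "steps" is a list of rows, each a list of 5 numbers: the shift along the tool's x, y, z in m, then the turn about the tool's z in degrees, then the opening, from -1 (shut) to 1 (fully open). A call has 1 to 12 rows; each row is the pose to reach, as a shift and turn from the pose commanded when the call began, along the tool's axes at that moment; what a row does not reach only later rows make up. A row lasts 1/10 s, in which the tool goes at most 50 mm and 8.59 degrees, less where a joint would pass 70% of its speed; a pose out of reach is approached as far as the arm can. A call with a gripper value outside its range is refused whole. The fingers move at their own pace and stop on an object; "squeeze" is the grip in N (left out, the last holds). Time passes only in rows, so rows that repeat a pose let the fingers close. It gives the time, the measured TCP pose, the force, the opening and the grip force at its end, in the units of the state.
- ctrl.get_state(): the state, without advancing time (a new reading comes with each control period).
- ctrl.read_camera(name): name is "scene" or "side" or "wrist"; returns the picture (384x512x3 uint8, red, green, blue); there is no depth.
- ctrl.calibration(name): a dict with "intrinsics" (3x3 intrinsics, pixels), "extrinsics" (4x4, takes a point from world to camera coordinates); the wrist camera has in their place "tool_from_camera" (4x4, takes a point from camera to tool coordinates, whose origin is the TCP and whose axes are the flange's). Camera axes: x right, y up, looking along -z (the intrinsics and any distortion apply to the point x, -y, -z); pixel columns grow to the right and rows downward; lengths in m; the calibration is good to about 2 mm. A picture is of the moment at which its call begins: read the wrist's pose just before it. calibration takes no time and is no camera call.
- ctrl.sign_off(): hands the job in; it is judged then, once.
The state is a dict: "time": time; "qpos": joint angles; "dq": joint speeds; "joint_efforts": joint torques, N m; "eef_pos": TCP position; "tcp_rot": TCP orientation; "contact_force": force on the tool from outside, world axes, zero at the start; "wrist_torque": the same for the moment, N m; "opening": opening from 0.0 (shut) to 1.0 (fully open); "finger_force": force on a finger pad.
Only numpy, scipy, OpenCV 4.12 (cv2) and the standard library are available. Lean on these libraries where they do the work, as an engineer would, in place of code of your own. Each camera call takes 0.05 s, during which the arm holds its last target. There are 200 camera calls.

## Working session

There is one attempt and no reset: what is moved stays moved. The work goes in short steps, Python scripts to look and compute and a tool call to move; the robot and the scene stay as the last step left them, time stands still between calls to the robot, and variables do not carry over. Pictures are saved under pics/ and viewed, at most 14 in all, crops included, and the job is handed in when it is done.

Besides the shell and the picture viewer there is one more tool, called in YAML: its name, and indented under it one key for each argument. send_rows: Moves the arm, as the interface text tells. Its arguments: {"type":"object","properties":{"steps":{"type":"array","items":{"type":"array","items":{"type":"number"}}},"squeeze":{"type":"number"}},"required":["steps"]}

```bash
mkdir -p pics
python3 - <<'E'
from plant import ctrl
import cv2,numpy as np
s=ctrl.get_state();print({k:np.round(v,3).tolist() for k,v in s.items()})
for n in("scene","side","wrist"):
    im=ctrl.read_camera(n);cv2.imwrite(f"pics/{n}0.png",im[:,:,::-1]);c=ctrl.calibration(n)
    for k in c: print(n,k,np.round(c[k],4).tolist())
a=cv2.imread("pics/scene0.png");cv2.imwrite("pics/scene0b.png",cv2.resize(a,(800,600),interpolation=cv2.INTER_CUBIC))
a=cv2.imread("pics/side0.png");cv2.imwrite("pics/side0b.png",cv2.resize(a,(800,600),interpolation=cv2.INTER_CUBIC))
E
```

```text
{'time': 0.0, 'qpos': [-0.15, 0.287, 1.578, -0.0, 1.279, -0.15], 'dq': [0.0, -0.001, 0.001, -0.0, 0.001, 0.002], 'joint_efforts': [-0.0, -40.598, -29.263, -0.0, 0.006, 0.0], 'eef_pos': [0.674, 0.0, 0.238], 'tcp_rot': [0.707, 0.707, -0.001, -0.001], 'contact_force': [-0.346, 0.7, 0.19], 'wrist_torque': [0.028, -0.017, -0.004], 'finger_force': 0.0, 'opening': 1.0}
scene intrinsics [[352.5715, 0.0, 255.716], [0.0, 352.5715, 185.0278], [0.0, 0.0, 1.0]]
scene extrinsics [[-0.9982, 0.0584, -0.0146, 0.5569], [-0.0488, -0.6434, 0.7639, -0.0963], [0.0352, 0.7633, 0.6451, -1.1664], [0.0, 0.0, 0.0, 1.0]]
side intrinsics [[384.2391, 0.0, 255.9656], [0.0, 384.2391, 197.4365], [0.0, 0.0, 1.0]]
side extrinsics [[-0.9875, -0.1556, 0.0258, 0.54], [0.0972, -0.4715, 0.8765, -0.1539], [-0.1242, 0.868, 0.4807, -1.1202], [0.0, 0.0, 0.0, 1.0]]
wrist intrinsics [[293.5376, 0.0, 253.3522], [0.0, 293.5376, 187.3367], [0.0, 0.0, 1.0]]
wrist tool_from_camera [[-0.0008, 0.9606, 0.2778, 0.0698], [1.0, 0.0007, 0.0005, 0.0005], [0.0003, 0.2778, -0.9606, -0.136], [0.0, 0.0, 0.0, 1.0]]
```

View pics/scene0b.png

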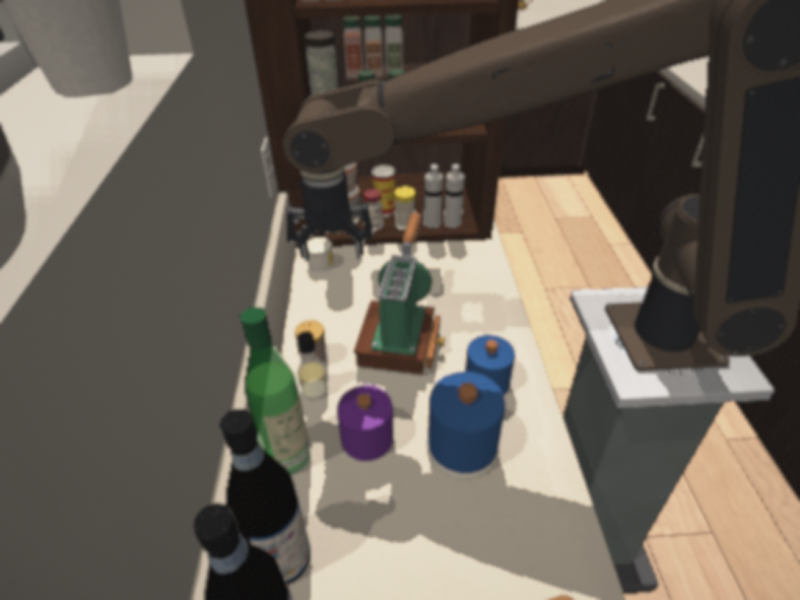

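View pics/side0b.png

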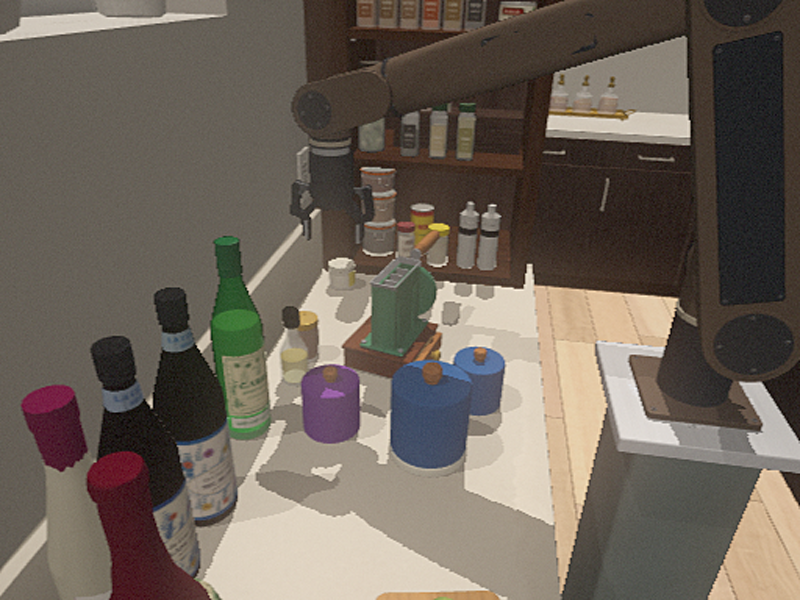

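The large blue lid has its knob at scene (468,393) and side (432,373), in the x1.5625 images. The mill is around (400,310) in scene. I'll crop closer on the mill and knob.

```bash
python3 - <<'E'
import cv2,numpy as np
a=cv2.imread("pics/scene0.png")[130:250,215:315];b=cv2.imread("pics/side0.png")[135:255,210:310]
a=cv2.resize(a,(400,480),interpolation=cv2.INTER_CUBIC);b=cv2.resize(b,(400,480),interpolation=cv2.INTER_CUBIC)
cv2.imwrite("pics/m1.png",np.hstack([a,b]))
E
cat > h.py <<'E'
import numpy as np,cv2
from scipy.spatial.transform import Rotation as R
from plant import ctrl
def P(n,st=None):
    c=ctrl.calibration(n);K=c["intrinsics"]
    if n=="wrist":
        T=np.eye(4);T[:3,:3]=R.from_quat(st["tcp_rot"]).as_matrix();T[:3,3]=st["eef_pos"]
        E=np.linalg.inv(T@c["tool_from_camera"])
    else: E=np.array(c["extrinsics"])
    return np.array(K)@np.diag([1,-1,-1])@E[:3]
def proj(p,X):
    q=p@np.append(X,1);return q[:2]/q[2]
def tri(*pu):
    A=[]
    for p,u in pu: A+= [u[0]*p[2]-p[0],u[1]*p[2]-p[1]]
    v=np.linalg.svd(np.array(A))[2][-1];return v[:3]/v[3]
def atz(p,u,z):
    M=np.c_[p[:,0]-0,p[:,1],-np.array([u[0],u[1],1])];return np.linalg.solve(M,-(p[:,2]*z+p[:,3]))[:2]
E
python3 - <<'E'
from h import *
s=1.5625
a,b=P("scene"),P("side")
print(tri((a,np.array([468,393])/s),(b,np.array([432,373])/s)))
print(atz(a,np.array([468,393])/s,.15),atz(b,np.array([432,373])/s,.15))
E
```

```text
[0.46288988 0.24534478 0.14717418]
[0.46248354 0.24683778] [0.46326134 0.25032534]
```

View pics/m1.png

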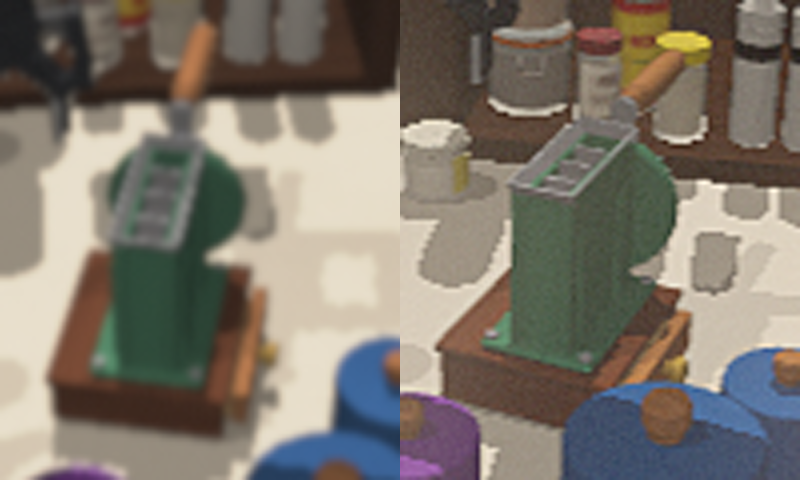

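View pics/wrist0.png

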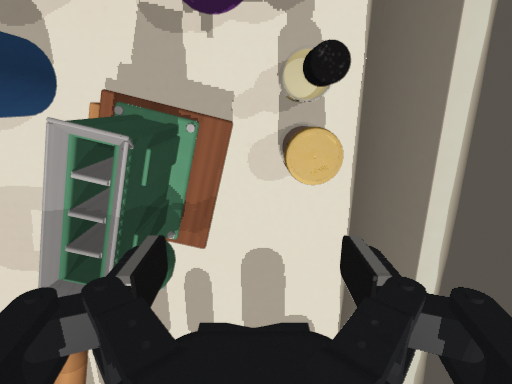

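Wrist view: plinth top corners at about (103,90), (232,122) and (205,247). The lip's left corners are at (48,120) and (132,138). I'll fit the mill pose to these.

Run:
```python
from h import *
from scipy.optimize import least_squares as ls
st=ctrl.get_state();w,a,b=P("wrist",st),P("scene"),P("side")
obs=[(w,(232,122),(78,78,54)),(w,(103,90),(-63,78,54)),(w,(205,247),(78,-78,54)),
(a,(215+50/4,130+380/4),(78,78,54)),(a,(215+222/4,130+408/4),(-63,78,54)),(b,(210+42/4,135+350/4),(78,78,54))]
def W(p,m): 
    c,s=np.cos(p[2]),np.sin(p[2]);m=np.array(m)/1e3
    return np.array([p[0]+c*m[0]-s*m[1],p[1]+s*m[0]+c*m[1],m[2]])
f=lambda p:np.concatenate([proj(P_,W(p,m))-u for P_,u,m in obs])
r=ls(f,[.6,.05,0],loss="soft_l1");p=r.x;print(p,np.degrees(p[2]));print(np.round(f(p).reshape(-1,2),1).tolist())
for n,m in dict(mouth=(0,0,182),b0=(0,-42,182),b1=(0,-14,182),b2=(0,14,182),b3=(0,42,182),knob=(-76,0,30),axis=(0,-160,122),handle=(0,-160,187)).items():
    print(n,np.round(W(p,m),4),[np.round(proj(q,W(p,m))).tolist() for q in(w,a,b)])
# lip corners check
for u in((48,120),(132,138)): print(atz(w,u,.192))
st2=p
for u,z in(((330,62),.148),((313,155),.087)): print('by',atz(w,u,z))
```

```text
[ 0.5583133  -0.00725828 -0.23528928] -13.481082552781258
[[0.6, -0.4], [-3.3, -0.8], [0.1, 2.8], [-2.1, -0.7], [0.9, -2.0], [-2.1, -2.3]]
mouth [ 0.5583 -0.0073  0.182 ] [[88.0, 217.0], [255.0, 178.0], [254.0, 175.0]]
b0 [ 0.5485 -0.0481  0.182 ] [[83.0, 268.0], [257.0, 170.0], [259.0, 170.0]]
b1 [ 0.555  -0.0209  0.182 ] [[86.0, 235.0], [255.0, 175.0], [256.0, 174.0]]
b2 [0.5616 0.0064 0.182 ] [[89.0, 198.0], [254.0, 181.0], [252.0, 177.0]]
b3 [0.5681 0.0336 0.182 ] [[93.0, 160.0], [252.0, 187.0], [248.0, 181.0]]
knob [0.4844 0.0105 0.03  ] [[93.0, 155.0], [279.0, 218.0], [276.0, 226.0]]
axis [ 0.521  -0.1628  0.122 ] [[107.0, 334.0], [263.0, 163.0], [272.0, 173.0]]
handle [ 0.521  -0.1628  0.187 ] [[69.0, 393.0], [263.0, 146.0], [273.0, 155.0]]
[0.55015058 0.05980473]
[0.59994648 0.04892678]
by [0.7295003  0.09765193]
by [0.73344393 0.02010233]
```

send_rows:
  steps:
    - [0.03, -0.026, 0, 0, 1]
    - [0.06, -0.052, 0, 0, 1]
    - [0.095, -0.08, 0, 0, 1]
    - [0.13, -0.11, 0, 0, 1]
    - [0.165, -0.14, 0, 0, 1]
    - [0.2, -0.17, 0, 0, 1]
    - [0.23, -0.195, 0, 0, 1]
    - [0.248, -0.211, 0, 0, 1]
    - [0.248, -0.211, 0, 0, 1]
    - [0.248, -0.211, 0, 0, 1]
    - [0.248, -0.211, 0, 0, 1]
  squeeze: 40

```text
time: 1.25
eef_pos: [0.4646, 0.2473, 0.2392]
tcp_rot: [0.707, 0.707, -0.0, 0.0]
contact_force: [0.3, 0.5, -0.6]
opening: 1.002
finger_force: 0.0
```

Run:
```python
from h import *
st=ctrl.get_state();im=ctrl.read_camera("wrist");cv2.imwrite("pics/w1.png",im[:,:,::-1])
print(st["eef_pos"],st["tcp_rot"],st["qpos"])
print(proj(P("wrist",st),[.463,.2485,.161]))
```

```text
[0.46461617 0.24734493 0.23924048] [ 7.07423952e-01  7.06789441e-01 -7.58854981e-05  1.81085051e-04] [ 2.96494733e-01 -4.36860697e-02  1.93950291e+00 -4.12647146e-04
  1.24573990e+00  2.97523845e-01]
[250.73567621 195.69738184]
```

View pics/w1.png

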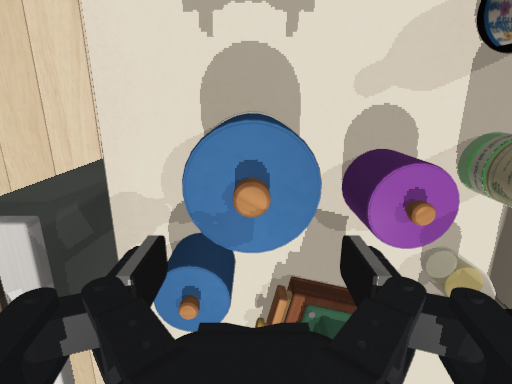

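Knob seen at (252,199), about 1 mm off centre. I'll descend and grip it.

send_rows:
  steps:
    - [-0.001, 0, 0.03, 0, 1]
    - [-0.001, 0, 0.06, 0, 1]
    - [-0.001, 0, 0.08, 0, 1]
    - [-0.001, 0, 0.093, 0, 1]
    - [-0.001, 0, 0.093, 0, 1]
    - [-0.001, 0, 0.093, 0, -0.5]
    - [-0.001, 0, 0.093, 0, -0.8]
    - [-0.001, 0, 0.093, 0, -0.8]
    - [-0.001, 0, 0.093, 0, -0.8]
    - [-0.001, 0, 0.093, 0, -0.8]
    - [-0.001, 0, 0.093, 0, -0.8]
  squeeze: 60

```text
time: 2.4
eef_pos: [0.4641, 0.2473, 0.1477]
tcp_rot: [0.707, 0.707, 0.0, -0.0]
contact_force: [-3.2, -0.8, 5.6]
opening: 0.321
finger_force: 58.9
```

send_rows:
  steps:
    - [0, 0, -0.003, 0, -0.8]
    - [0, 0, -0.006, 0, -0.8]
    - [0, 0, -0.01, 0, -0.8]
    - [0, 0, -0.015, 0, -0.8]
    - [0, 0, -0.02, 0, -0.8]
    - [0, 0, -0.025, 0, -0.8]
    - [0, 0, -0.03, 0, -0.8]
    - [0, 0, -0.036, 0, -0.8]
    - [0, 0, -0.042, 0, -0.8]
    - [0, 0, -0.048, 0, -0.8]
    - [0, 0, -0.054, 0, -0.8]
    - [0, 0, -0.06, 0, -0.8]

```text
time: 3.6
eef_pos: [0.4641, 0.2471, 0.2071]
tcp_rot: [0.707, 0.707, 0.0, 0.0]
contact_force: [-0.2, -0.1, -2.1]
opening: 0.318
finger_force: 60.0
```

send_rows:
  steps:
    - [0, 0, -0.01, 0, -0.8]
    - [0, 0, -0.025, 0, -0.8]
    - [0, 0, -0.04, 0, -0.8]
    - [0, 0, -0.06, 0, -0.8]
    - [0, 0, -0.075, 0, -0.8]
    - [0, 0, -0.08, 0, -0.8]
    - [0, 0, -0.08, 0, -0.8]

```text
time: 4.3
eef_pos: [0.4645, 0.2472, 0.2877]
tcp_rot: [0.707, 0.707, 0.001, 0.001]
contact_force: [-0.4, 0.5, -1.4]
opening: 0.321
finger_force: 60.0
```

Run:
```python
from h import *
im=ctrl.read_camera("side");cv2.imwrite("pics/s2.png",cv2.resize(im[:,:,::-1][130:340,180:360],(686,600)[:2],interpolation=cv2.INTER_CUBIC))
```

```text
(no output)
```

View pics/s2.png

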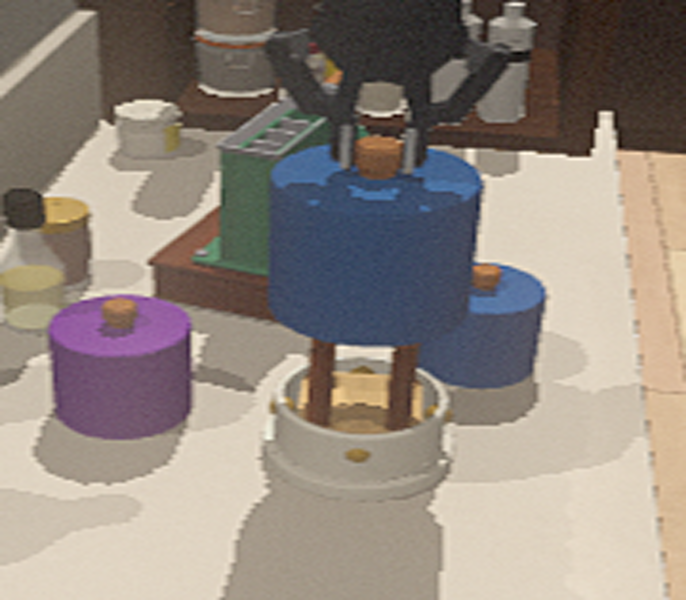

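send_rows:
  steps:
    - [0.015, 0, 0, 0, -0.8]
    - [0.045, 0.005, 0, 0, -0.8]
    - [0.08, 0.01, 0, 0, -0.8]
    - [0.115, 0.015, 0, 0, -0.8]
    - [0.145, 0.02, 0.01, 0, -0.8]
    - [0.163, 0.02, 0.03, 0, -0.8]
    - [0.17, 0.02, 0.06, 0, -0.8]
    - [0.17, 0.02, 0.09, 0, -0.8]
    - [0.17, 0.02, 0.115, 0, -0.8]
    - [0.17, 0.02, 0.135, 0, -0.8]
    - [0.17, 0.02, 0.148, 0, -0.8]
    - [0.17, 0.02, 0.153, 0, -0.8]

```text
time: 5.55
eef_pos: [0.4824, 0.4175, 0.1322]
tcp_rot: [0.707, 0.707, -0.002, -0.001]
contact_force: [-6.4, -1.0, 10.6]
opening: 0.319
finger_force: 61.3
```

send_rows:
  steps:
    - [0, 0, 0.001, 0, -0.8]
    - [0, 0, 0.003, 0, -0.8]
    - [0, 0, 0.003, 0, 0]
    - [0, 0, 0.003, 0, 0.5]
    - [0, 0, 0.003, 0, 0.5]
    - [0, 0, -0.01, 0, 0.5]
    - [0, 0, -0.04, 0, 0.5]
    - [0, 0, -0.07, 0, 0.2]
    - [0, 0, -0.09, 0, -0.18]

```text
time: 6.45
eef_pos: [0.485, 0.4175, 0.2273]
tcp_rot: [0.707, 0.707, 0.002, 0.001]
contact_force: [0.3, -0.1, 0.2]
opening: 0.446
finger_force: 0.0
```

send_rows:
  steps:
    - [-0.02, 0, -0.02, 0, -0.18]
    - [-0.06, -0.01, -0.04, 0, -0.18]
    - [-0.1, -0.015, -0.04, 0, -0.18]
    - [-0.14, -0.02, -0.04, 0, -0.18]
    - [-0.175, -0.02, -0.04, 0, -0.18]
    - [-0.175, -0.02, -0.04, 0, -0.18]
    - [-0.175, -0.02, -0.04, 0, -0.18]

```text
time: 7.15
eef_pos: [0.4643, 0.2416, 0.2646]
tcp_rot: [0.708, 0.706, 0.001, 0.0]
contact_force: [0.0, 0.2, 0.5]
opening: 0.407
finger_force: 0.0
```

Run:
```python
from h import *
st=ctrl.get_state();im=ctrl.read_camera("wrist");np.savez("w3.npz",**st);cv2.imwrite("pics/w3.png",im[:,:,::-1])
print(st["eef_pos"],st["tcp_rot"],st["opening"])
```

```text
[0.46434652 0.2416109  0.26457155] [7.07744333e-01 7.06467807e-01 1.04618630e-03 3.20198535e-04] 0.4073657465155668
```

View pics/w3.png

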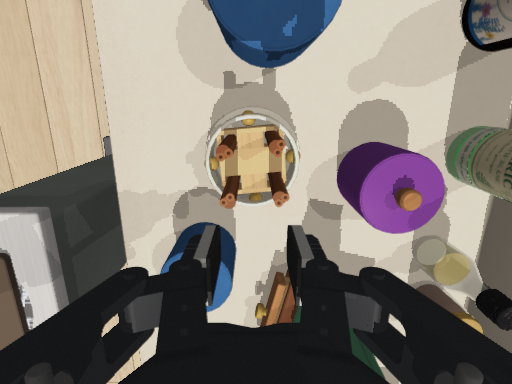

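Four sticks, tops at about (224,152), (277,147), (229,199) and (281,196).

Run:
```python
from h import *
st=dict(np.load("w3.npz"));w=P("wrist",st)
q=[atz(w,u,.126) for u in((224,152),(277,147),(229,199),(281,196))]
q=np.array(q);c=q.mean(0);print(np.round(q,4).tolist(),c, 'rim',atz(w,(252,157),.063))
d=q[1]-q[0]+q[3]-q[2];print(np.degrees(np.arctan2(d[1],d[0])))
t=np.radians(13.48)
# tool axes world after +13.5deg turn : mill y, mill x
ty=np.array([np.cos(t),-np.sin(t)]);tx=np.array([np.sin(t),np.cos(t)])
bays=np.array([[.5485,-.0481],[.555,-.0209],[.5616,.0064],[.5681,.0336]])
T=st["eef_pos"][:2]
print("from now tool0:",[(round(v[1]-T[1],4),round(v[0]-T[0],4)) for v in q])
print("in mill axes (tx,ty): sticks",[(round(v@tx,4),round(v@ty,4)) for v in q],"bays",[(round(v@tx,4),round(v@ty,4)) for v in bays],"tcp",T@tx,T@ty)
```

```text
[[0.4374, 0.2669], [0.4872, 0.2714], [0.4409, 0.2203], [0.4921, 0.2232]] [0.46440883 0.24544203] rim [0.46352585 0.25072039]
4.254300528922786
from now tool0: [(np.float64(0.0252), np.float64(-0.0269)), (np.float64(0.0298), np.float64(0.0229)), (np.float64(-0.0213), np.float64(-0.0234)), (np.float64(-0.0184), np.float64(0.0277))]
in mill axes (tx,ty): sticks [(np.float64(0.3615), np.float64(0.3632)), (np.float64(0.3775), np.float64(0.4105)), (np.float64(0.317), np.float64(0.3774)), (np.float64(0.3318), np.float64(0.4265))] bays [(np.float64(0.0811), np.float64(0.5446)), (np.float64(0.109), np.float64(0.5446)), (np.float64(0.1371), np.float64(0.5446)), (np.float64(0.1651), np.float64(0.5446))] tcp 0.3431967760192868 0.39523346890224104
```

send_rows:
  steps:
    - [-0.01, 0.014, 0.02, 7, -0.18]
    - [-0.0184, 0.0277, 0.05, 13.5, -0.18]
    - [-0.0184, 0.0277, 0.09, 13.5, -0.18]
    - [-0.0184, 0.0277, 0.12, 13.5, -0.18]
    - [-0.0184, 0.0277, 0.14, 13.5, -0.18]
    - [-0.0184, 0.0277, 0.155, 13.5, -0.18]
    - [-0.0184, 0.0277, 0.167, 13.5, -0.18]
    - [-0.0184, 0.0277, 0.167, 13.5, -0.18]
    - [-0.0184, 0.0277, 0.167, 13.5, -0.8]
    - [-0.0184, 0.0277, 0.167, 13.5, -0.9]
    - [-0.0184, 0.0277, 0.167, 13.5, -0.9]
    - [-0.0184, 0.0277, 0.167, 13.5, -0.9]
  squeeze: 30

```text
time: 8.4
eef_pos: [0.492, 0.224, 0.0974]
tcp_rot: [0.785, 0.619, 0.001, -0.0]
contact_force: [-1.9, 1.6, 2.0]
opening: 0.178
finger_force: 29.9
```

send_rows:
  steps:
    - [0, 0, -0.01, 0, -0.9]
    - [0, 0, -0.03, 0, -0.9]
    - [0, 0, -0.06, 0, -0.9]
    - [0, 0, -0.1, 0, -0.9]
    - [0, 0, -0.14, 0, -0.9]
    - [0, 0, -0.18, 0, -0.9]
    - [0, 0, -0.205, 0, -0.9]
    - [0, 0, -0.205, 0, -0.9]
    - [0, 0, -0.205, 0, -0.9]

```text
time: 9.3
eef_pos: [0.4919, 0.2235, 0.302]
tcp_rot: [0.785, 0.619, 0.001, 0.001]
contact_force: [-0.1, 0.5, -0.7]
opening: 0.173
finger_force: 29.5
```

Run:
```python
from h import *
st=ctrl.get_state();im=ctrl.read_camera("wrist");np.savez("w4.npz",**st);im2=ctrl.read_camera("side")
a=cv2.resize(im[150:384,130:380,::-1],(400,374));b=cv2.resize(im2[100:334,180:430,::-1],(400,374))
cv2.imwrite("pics/w4.png",np.hstack([a,b]))
M=R.from_quat(st["tcp_rot"]).as_matrix();p=st["eef_pos"]
print(p,M.round(3).tolist(),st["opening"],[proj(P("wrist",st),p+M@[0,0,d]).round(1).tolist() for d in(-.029,.081)])
```

```text
[0.49187957 0.22346189 0.3020226 ] [[0.234, 0.972, 0.002], [0.972, -0.234, 0.0], [0.001, 0.002, -1.0]] 0.17306569607552097 [[252.1, 277.2], [252.7, 196.2]]
```

View pics/w4.png

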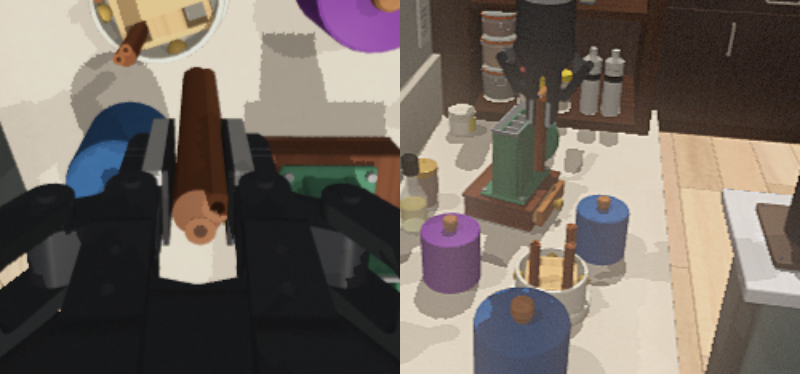

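The stick hangs straight in the jaws, its top near (253,282). Next: over bay 0, then a check.

send_rows:
  steps:
    - [-0.015, 0.007, 0, 0, -0.9]
    - [-0.045, 0.021, 0, 0, -0.9]
    - [-0.085, 0.04, 0, 0, -0.9]
    - [-0.125, 0.06, 0, 0, -0.9]
    - [-0.165, 0.08, 0, 0, -0.9]
    - [-0.2, 0.095, 0, 0, -0.9]
    - [-0.23, 0.108, 0, 0, -0.9]
    - [-0.245, 0.115, 0, 0, -0.9]
    - [-0.25, 0.1175, 0, 0, -0.9]
    - [-0.25, 0.1175, 0, 0, -0.9]
    - [-0.25, 0.1175, 0, 0, -0.9]
    - [-0.25, 0.1175, 0, 0, -0.9]

```text
time: 10.6
eef_pos: [0.5474, -0.0455, 0.3013]
tcp_rot: [0.785, 0.62, 0.0, -0.0]
contact_force: [0.1, 0.5, -1.2]
opening: 0.175
finger_force: 29.5
```

Run:
```python
from h import *
st=ctrl.get_state();im=ctrl.read_camera("wrist");np.savez("w5.npz",**st)
cv2.imwrite("pics/w5.png",cv2.resize(im[60:300,120:400,::-1],(700,600),interpolation=cv2.INTER_CUBIC))
w=P("wrist",st);print(st["eef_pos"])
for b in([.5485,-.0481],[.555,-.0209],[.5616,.0064],[.5681,.0336]):
    u=proj(w,[*b,.182]);print((u-[120,60])*2.5)
```

```text
[ 0.54744304 -0.04551105  0.30129361]
[336.52949676 314.10094911]
[336.62837349 237.43390962]
[336.95130343 155.64175604]
[337.07006017  68.96639038]
```

View pics/w5.png

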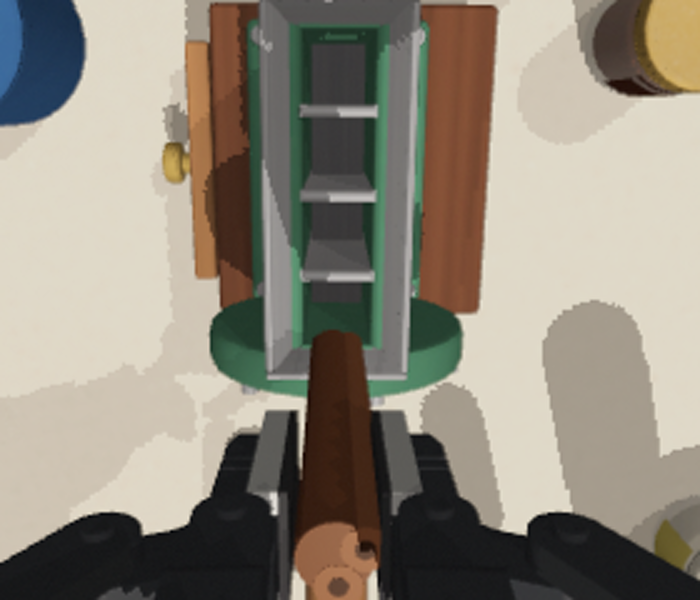

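Fins and bays match the prediction within 1 mm. I'll insert with a small correction.

send_rows:
  steps:
    - [-0.0015, 0.0015, 0.01, 0, -0.9]
    - [-0.0015, 0.0015, 0.025, 0, -0.9]
    - [-0.0015, 0.0015, 0.045, 0, -0.9]
    - [-0.0015, 0.0015, 0.065, 0, -0.9]
    - [-0.0015, 0.0015, 0.085, 0, -0.9]
    - [-0.0015, 0.0015, 0.093, 0, -0.9]
    - [-0.0015, 0.0015, 0.093, 0, -0.9]
    - [-0.0015, 0.0015, 0.093, 0, -0.18]
    - [-0.0015, 0.0015, 0.093, 0, -0.18]
    - [-0.0015, 0.0015, 0.07, 0, -0.18]
    - [-0.0015, 0.0015, 0.03, 0, -0.18]
    - [-0.0015, 0.0015, 0, 0, -0.18]

```text
time: 11.85
eef_pos: [0.5493, -0.0489, 0.3047]
tcp_rot: [0.785, 0.619, 0.001, 0.001]
contact_force: [0.6, -0.2, 0.2]
opening: 0.409
finger_force: 0.0
```

Run:
```python
from h import *
st=ctrl.get_state();im=ctrl.read_camera("wrist");p=st["eef_pos"]
cv2.imwrite("pics/w6.png",cv2.resize(im[60:300,120:400,::-1],(420,360),interpolation=cv2.INTER_CUBIC))
t=np.radians(13.48);ty=np.array([np.cos(t),-np.sin(t)]);tx=np.array([np.sin(t),np.cos(t)])
print(p,p[:2]@tx,p[:2]@ty)
w=P("wrist",st)
for b in([.5485,-.0481],[.555,-.0209]): print((proj(w,[*b,.23])-[120,60])*1.5)
```

```text
[ 0.54933358 -0.04886906  0.3047378 ] 0.08053013002872536 0.5455918524951614
[196.44781532 207.06374235]
[196.21289373 152.36860313]
```

View pics/w6.png

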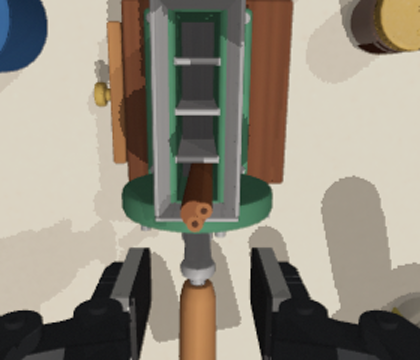

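send_rows:
  steps:
    - [0.02, -0.015, 0, 0, -0.18]
    - [0.06, -0.043, 0, 0, -0.18]
    - [0.1, -0.071, 0, 0, -0.18]
    - [0.14, -0.1, 0, 0, -0.18]
    - [0.18, -0.128, 0.02, 0, -0.18]
    - [0.215, -0.153, 0.05, 0, -0.18]
    - [0.2365, -0.168, 0.085, 0, -0.18]
    - [0.2365, -0.168, 0.12, 0, -0.18]
    - [0.2365, -0.168, 0.15, 0, -0.18]
    - [0.2365, -0.168, 0.18, 0, -0.18]
    - [0.2365, -0.168, 0.205, 0, -0.18]
    - [0.2365, -0.168, 0.205, 0, -0.18]

```text
time: 13.1
eef_pos: [0.4383, 0.2199, 0.0935]
tcp_rot: [0.785, 0.619, -0.003, -0.001]
contact_force: [0.5, -0.9, 0.1]
opening: 0.406
finger_force: 0.0
```

send_rows:
  steps:
    - [0, 0, 0, 0, -0.8]
    - [0, 0, 0, 0, -0.9]
    - [0, 0, 0, 0, -0.9]
    - [0, 0, 0, 0, -0.9]
    - [0, 0, -0.01, 0, -0.9]
    - [0, 0, -0.03, 0, -0.9]
    - [0, 0, -0.07, 0, -0.9]
    - [0, 0, -0.115, 0, -0.9]
    - [0, 0, -0.16, 0, -0.9]
    - [0, 0, -0.195, 0, -0.9]
    - [0, 0, -0.205, 0, -0.9]

```text
time: 14.2
eef_pos: [0.4422, 0.221, 0.3078]
tcp_rot: [0.785, 0.619, 0.005, 0.002]
contact_force: [-0.2, 0.3, -0.8]
opening: 0.177
finger_force: 30.3
```

```bash
cat > m.py <<'E'
from h import *
t=np.radians(13.48);ty=np.array([np.cos(t),-np.sin(t)]);tx=np.array([np.sin(t),np.cos(t)])
def held(name=None):
    st=ctrl.get_state();im=ctrl.read_camera("wrist");p=st["eef_pos"]
    print("uv",np.round([p[:2]@tx,p[:2]@ty,p[2]],4),"open",st["opening"])
    # stick mask: brown, in the jaws' gap
    h=cv2.cvtColor(im,cv2.COLOR_RGB2HSV);m=((h[...,0]<12)&(h[...,1]>110)&(h[...,2]>25)).astype(np.uint8)
    m[:, :215]=0;m[:,295:]=0;m[:185]=0
    # side edges per row -> centre column
    for r in(205,225,245,265):
        c=np.where(m[r])[0]
        if len(c): print(r,c.min(),c.max(),(c.min()+c.max())/2)
    w=P("wrist",st);M=R.from_quat(st["tcp_rot"]).as_matrix()
    print("axis",[proj(w,p+M@[0,0,d]).round(1).tolist() for d in(-.029,.0,.04,.081)], "stick rows",np.where(m.any(1))[0][[0,-1]])
    if name: cv2.imwrite(name,im[:,:,::-1])
E
python3 -c "
from m import *
held('pics/w7.png')"
```

```text
uv [0.318  0.3785 0.3078] open 0.1769591606267961
205 242 261 251.5
225 240 263 251.5
245 239 264 251.5
265 237 268 252.5
axis [[252.1, 277.3], [252.3, 244.8], [252.5, 215.8], [252.7, 196.2]] stick rows [190 296]
```

send_rows:
  steps:
    - [-0.012, 0.01, 0, 0, -0.9]
    - [-0.04, 0.032, 0, 0, -0.9]
    - [-0.075, 0.06, 0, 0, -0.9]
    - [-0.11, 0.089, 0, 0, -0.9]
    - [-0.145, 0.117, 0, 0, -0.9]
    - [-0.175, 0.141, 0, 0, -0.9]
    - [-0.197, 0.159, 0, 0, -0.9]
    - [-0.205, 0.165, 0, 0, -0.9]
    - [-0.208, 0.1677, 0, 0, -0.9]
    - [-0.208, 0.1677, 0, 0, -0.9]
    - [-0.208, 0.1677, 0, 0, -0.9]

```text
time: 15.35
eef_pos: [0.5545, -0.0197, 0.3009]
tcp_rot: [0.785, 0.62, -0.0, -0.0]
contact_force: [0.0, -0.6, -0.1]
opening: 0.178
finger_force: 30.3
```

send_rows:
  steps:
    - [0, 0, 0.01, 0, -0.9]
    - [0, 0, 0.025, 0, -0.9]
    - [0, 0, 0.045, 0, -0.9]
    - [0, 0, 0.065, 0, -0.9]
    - [0, 0, 0.085, 0, -0.9]
    - [0, 0, 0.093, 0, -0.9]
    - [0, 0, 0.093, 0, -0.9]
    - [0, 0, 0.093, 0, -0.18]
    - [0, 0, 0.093, 0, -0.18]
    - [0, 0, 0.07, 0, -0.18]
    - [0, 0, 0.03, 0, -0.18]
    - [0, 0, 0, 0, -0.18]

```text
time: 16.55
eef_pos: [0.5557, -0.0211, 0.3047]
tcp_rot: [0.785, 0.619, 0.001, 0.001]
contact_force: [0.4, 0.2, 0.3]
opening: 0.407
finger_force: 0.0
```

Run:
```python
from h import *
im=ctrl.read_camera("wrist");a=cv2.resize(im[60:300,120:400,::-1],(420,360),interpolation=cv2.INTER_CUBIC)
im=ctrl.read_camera("side");b=cv2.resize(im[130:330,180:380,::-1],(360,360),interpolation=cv2.INTER_CUBIC)
cv2.imwrite("pics/w8.png",np.hstack([a,b]))
```

```text
(no output)
```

View pics/w8.png

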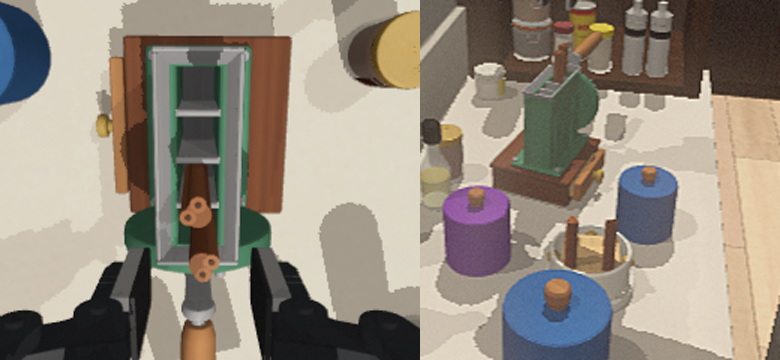

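Two sticks seated; the remaining two stand where they were.

send_rows:
  steps:
    - [0.02, -0.01, 0, 0, -0.18]
    - [0.06, -0.03, 0, 0, -0.18]
    - [0.105, -0.053, 0, 0, -0.18]
    - [0.15, -0.075, 0, 0, -0.18]
    - [0.195, -0.098, 0.02, 0, -0.18]
    - [0.235, -0.118, 0.05, 0, -0.18]
    - [0.26, -0.13, 0.085, 0, -0.18]
    - [0.2685, -0.1345, 0.12, 0, -0.18]
    - [0.2685, -0.1345, 0.15, 0, -0.18]
    - [0.2685, -0.1345, 0.18, 0, -0.18]
    - [0.2685, -0.1345, 0.205, 0, -0.18]
    - [0.2685, -0.1345, 0.205, 0, -0.18]

```text
time: 17.85
eef_pos: [0.4839, 0.2706, 0.0921]
tcp_rot: [0.785, 0.619, -0.004, -0.001]
contact_force: [-0.3, -0.1, -0.4]
opening: 0.408
finger_force: 0.0
```

send_rows:
  steps:
    - [0, 0, 0, 0, -0.8]
    - [0, 0, 0, 0, -0.9]
    - [0, 0, 0, 0, -0.9]
    - [0, 0, 0, 0, -0.9]
    - [0, 0, -0.01, 0, -0.9]
    - [0, 0, -0.03, 0, -0.9]
    - [0, 0, -0.07, 0, -0.9]
    - [0, 0, -0.115, 0, -0.9]
    - [0, 0, -0.16, 0, -0.9]
    - [0, 0, -0.195, 0, -0.9]
    - [0, 0, -0.205, 0, -0.9]

```text
time: 18.95
eef_pos: [0.4893, 0.2723, 0.3088]
tcp_rot: [0.785, 0.619, 0.006, 0.002]
contact_force: [-0.1, 0.1, 0.5]
opening: 0.176
finger_force: 29.3
```

```bash
python3 -c "
from m import *
held('pics/w9.png')"
```

```text
uv [0.3789 0.4123 0.3088] open 0.17624868552583428
205 243 264 253.5
225 241 265 253.0
245 239 269 254.0
265 237 272 254.5
axis [[252.1, 277.3], [252.3, 244.8], [252.5, 215.8], [252.7, 196.2]] stick rows [188 293]
```

send_rows:
  steps:
    - [-0.015, 0.008, 0, 0, -0.9]
    - [-0.045, 0.025, 0, 0, -0.9]
    - [-0.085, 0.048, 0, 0, -0.9]
    - [-0.125, 0.07, 0, 0, -0.9]
    - [-0.165, 0.092, 0, 0, -0.9]
    - [-0.2, 0.112, 0, 0, -0.9]
    - [-0.225, 0.126, 0, 0, -0.9]
    - [-0.237, 0.132, 0, 0, -0.9]
    - [-0.24, 0.1345, 0, 0, -0.9]
    - [-0.24, 0.1345, 0, 0, -0.9]
    - [-0.24, 0.1345, 0, 0, -0.9]

```text
time: 20.1
eef_pos: [0.5614, 0.0081, 0.301]
tcp_rot: [0.785, 0.62, -0.0, -0.0]
contact_force: [0.6, 0.6, -0.4]
opening: 0.181
finger_force: 29.3
```

send_rows:
  steps:
    - [0, 0, 0.01, 0, -0.9]
    - [0, 0, 0.025, 0, -0.9]
    - [0, 0, 0.045, 0, -0.9]
    - [0, 0, 0.065, 0, -0.9]
    - [0, 0, 0.085, 0, -0.9]
    - [0, 0, 0.093, 0, -0.9]
    - [0, 0, 0.093, 0, -0.9]
    - [0, 0, 0.093, 0, -0.18]
    - [0, 0, 0.093, 0, -0.18]
    - [0, 0, 0.07, 0, -0.18]
    - [0, 0, 0.03, 0, -0.18]
    - [0, 0, 0, 0, -0.18]

```text
time: 21.3
eef_pos: [0.5624, 0.0067, 0.3048]
tcp_rot: [0.785, 0.619, 0.001, 0.001]
contact_force: [-0.2, -0.1, 0.2]
opening: 0.406
finger_force: 0.0
```

send_rows:
  steps:
    - [0.02, -0.016, 0, 0, -0.18]
    - [0.055, -0.044, 0, 0, -0.18]
    - [0.09, -0.072, 0, 0, -0.18]
    - [0.125, -0.1, 0, 0, -0.18]
    - [0.16, -0.13, 0.02, 0, -0.18]
    - [0.195, -0.158, 0.05, 0, -0.18]
    - [0.215, -0.175, 0.085, 0, -0.18]
    - [0.2245, -0.1818, 0.12, 0, -0.18]
    - [0.2245, -0.1818, 0.15, 0, -0.18]
    - [0.2245, -0.1818, 0.18, 0, -0.18]
    - [0.2245, -0.1818, 0.205, 0, -0.18]
    - [0.2245, -0.1818, 0.205, 0, -0.18]

```text
time: 22.5
eef_pos: [0.4353, 0.2668, 0.0936]
tcp_rot: [0.785, 0.619, -0.003, -0.001]
contact_force: [-0.2, -0.4, 0.6]
opening: 0.406
finger_force: 0.0
```

send_rows:
  steps:
    - [0, 0, 0, 0, -0.8]
    - [0, 0, 0, 0, -0.9]
    - [0, 0, 0, 0, -0.9]
    - [0, 0, 0, 0, -0.9]
    - [0, 0, -0.01, 0, -0.9]
    - [0, 0, -0.03, 0, -0.9]
    - [0, 0, -0.07, 0, -0.9]
    - [0, 0, -0.115, 0, -0.9]
    - [0, 0, -0.16, 0, -0.9]
    - [0, 0, -0.195, 0, -0.9]
    - [0, 0, -0.205, 0, -0.9]

```text
time: 23.6
eef_pos: [0.4394, 0.2682, 0.3082]
tcp_rot: [0.785, 0.619, 0.005, 0.002]
contact_force: [-0.1, 0.8, 0.6]
opening: 0.179
finger_force: 29.9
```

```bash
python3 -c "
from m import *
held('pics/w10.png')"
```

```text
uv [0.3633 0.3647 0.3082] open 0.1786345902194079
205 244 265 254.5
225 242 268 255.0
245 241 269 255.0
265 239 271 255.0
axis [[252.1, 277.3], [252.3, 244.8], [252.5, 215.8], [252.7, 196.2]] stick rows [190 297]
```

send_rows:
  steps:
    - [-0.012, 0.011, 0, 0, -0.9]
    - [-0.038, 0.035, 0, 0, -0.9]
    - [-0.072, 0.066, 0, 0, -0.9]
    - [-0.105, 0.097, 0, 0, -0.9]
    - [-0.138, 0.127, 0, 0, -0.9]
    - [-0.167, 0.153, 0, 0, -0.9]
    - [-0.187, 0.172, 0, 0, -0.9]
    - [-0.195, 0.179, 0, 0, -0.9]
    - [-0.197, 0.181, 0, 0, -0.9]
    - [-0.197, 0.181, 0, 0, -0.9]
    - [-0.197, 0.181, 0, 0, -0.9]

```text
time: 24.75
eef_pos: [0.5667, 0.0349, 0.301]
tcp_rot: [0.785, 0.62, -0.0, -0.0]
contact_force: [-0.4, 0.3, -0.9]
opening: 0.178
finger_force: 29.9
```

send_rows:
  steps:
    - [0, 0, 0.01, 0, -0.9]
    - [0, 0, 0.025, 0, -0.9]
    - [0, 0, 0.045, 0, -0.9]
    - [0, 0, 0.065, 0, -0.9]
    - [0, 0, 0.085, 0, -0.9]
    - [0, 0, 0.093, 0, -0.9]
    - [0, 0, 0.093, 0, -0.9]
    - [0, 0, 0.093, 0, -0.18]
    - [0, 0, 0.093, 0, -0.18]
    - [0, 0, 0.07, 0, -0.18]
    - [0, 0, 0.03, 0, -0.18]
    - [0, 0, 0, 0, -0.18]

```text
time: 25.95
eef_pos: [0.568, 0.0337, 0.3047]
tcp_rot: [0.785, 0.619, 0.001, 0.001]
contact_force: [0.6, -0.3, 0.0]
opening: 0.405
finger_force: 0.0
```

Run:
```python
from m import *
st=ctrl.get_state();im=ctrl.read_camera("wrist");p=st["eef_pos"];print(p,p[:2]@tx,p[:2]@ty)
a=cv2.resize(im[60:300,120:400,::-1],(420,360),interpolation=cv2.INTER_CUBIC)
im=ctrl.read_camera("side");b=cv2.resize(im[130:330,180:380,::-1],(360,360),interpolation=cv2.INTER_CUBIC)
cv2.imwrite("pics/w11.png",np.hstack([a,b]))
w=P("wrist",st)
for op in(0,.012,.028):
  X=tx*(.1231)+ty*(.5446-.076-op); print(X,(proj(w,[*X,.03])-[120,60])*1.5)
```

```text
[0.56797062 0.03365759 0.30471571] 0.1651276853591643 0.5444780074611579
[0.48438604 0.01047532] [120.00443357 184.51040443]
[0.47271663 0.01327259] [107.57842945 184.53555564]
[0.4571574  0.01700229] [ 91.00712689 184.56909725]
```

View pics/w11.png

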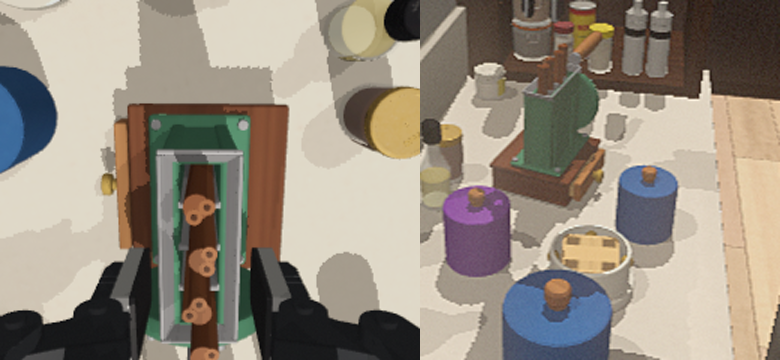

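All four sticks are in their bays. The drawer knob tip is at about (102,184), so the drawer is some 18 mm open. I'll check where the small blue decoy stands before going down.

Run:
```python
from m import *
s=1.5625;X=tri((P("scene"),np.array([492,347])/s),(P("side"),np.array([480,355])/s));print(X)
X=X[:2];print(X@tx,X@ty)
```

```text
[0.3927025  0.1002483  0.09500481]
0.18902787523752906 0.3585156053584517
```

send_rows:
  steps:
    - [-0.008, -0.02, 0, 0, -0.5]
    - [-0.022, -0.06, 0, 0, -0.9]
    - [-0.035, -0.1, 0, 0, -1]
    - [-0.042, -0.12, 0, 0, -1]
    - [-0.042, -0.1245, 0, 0, -1]
    - [-0.042, -0.1245, 0, 0, -1]
    - [-0.042, -0.1245, 0, 0, -1]

```text
time: 26.75
eef_pos: [0.4373, 0.022, 0.3016]
tcp_rot: [0.785, 0.619, 0.0, 0.0]
contact_force: [-0.6, -0.0, -0.5]
opening: -0.002
finger_force: 0.0
```

send_rows:
  steps:
    - [-0.006, 0.005, 0.03, 0, -1]
    - [-0.006, 0.005, 0.075, 0, -1]
    - [-0.006, 0.005, 0.12, 0, -1]
    - [-0.006, 0.005, 0.165, 0, -1]
    - [-0.006, 0.005, 0.205, 0, -1]
    - [-0.006, 0.005, 0.235, 0, -1]
    - [-0.006, 0.005, 0.26, 0, -1]
    - [-0.006, 0.005, 0.2735, 0, -1]
    - [-0.006, 0.005, 0.2735, 0, -1]
    - [-0.006, 0.005, 0.2735, 0, -1]

```text
time: 27.75
eef_pos: [0.4407, 0.0149, 0.0277]
tcp_rot: [0.785, 0.619, -0.0, -0.0]
contact_force: [0.1, -0.3, -0.8]
opening: -0.002
finger_force: 0.0
```

send_rows:
  steps:
    - [0, 0.003, 0, 0, -1]
    - [0, 0.006, 0, 0, -1]
    - [0, 0.009, 0, 0, -1]
    - [0, 0.012, 0, 0, -1]
    - [0, 0.015, 0, 0, -1]
    - [0, 0.018, 0, 0, -1]
    - [0, 0.021, 0, 0, -1]
    - [0, 0.024, 0, 0, -1]
    - [0, 0.026, 0, 0, -1]

```text
time: 28.65
eef_pos: [0.4654, 0.0088, 0.0278]
tcp_rot: [0.785, 0.619, -0.0, -0.0]
contact_force: [-0.8, -0.3, 1.4]
opening: 0.0
finger_force: 0.7
```

send_rows:
  steps:
    - [0, 0.002, 0, 0, -1]
    - [0, 0.004, 0, 0, -1]
    - [0, 0.006, 0, 0, -1]
    - [0, 0.006, 0, 0, -1]

```text
time: 29.05
eef_pos: [0.4692, 0.0079, 0.0275]
tcp_rot: [0.785, 0.619, -0.002, -0.002]
contact_force: [-6.3, 0.2, 5.7]
opening: 0.001
finger_force: 3.5
```

send_rows:
  steps:
    - [0, 0.002, 0, 0, -1]
    - [0, 0.004, 0, 0, -1]
    - [0, 0.004, 0, 0, -1]
    - [0, 0.004, 0, 0, -1]

```text
time: 29.45
eef_pos: [0.4694, 0.0078, 0.027]
tcp_rot: [0.785, 0.62, -0.005, -0.006]
contact_force: [-17.0, 2.8, 15.3]
opening: 0.004
finger_force: 8.7
```

send_rows:
  steps:
    - [0, -0.005, 0, 0, -1]
    - [0, -0.015, 0, 0, -1]
    - [0, -0.025, 0, 0, -1]
    - [0, -0.025, -0.04, 0, -1]
    - [0, -0.025, -0.08, 0, -1]
    - [0, -0.025, -0.12, 0, -1]
    - [0, -0.025, -0.16, 0, -1]
    - [0, -0.025, -0.2, 0, -1]
    - [0, -0.025, -0.24, 0, -1]
    - [0, -0.025, -0.2735, 0, -1]
    - [0, -0.025, -0.2735, 0, -1]
    - [0, -0.025, -0.2735, 0, -1]

```text
time: 30.65
eef_pos: [0.4506, 0.0124, 0.3018]
tcp_rot: [0.785, 0.619, 0.001, 0.001]
contact_force: [-0.1, -0.3, 0.1]
opening: 0.001
finger_force: 0.0
```

Run:
```python
from m import *
st=ctrl.get_state();im=ctrl.read_camera("wrist");p=st["eef_pos"];print(p,p[:2]@tx,p[:2]@ty)
cv2.imwrite("pics/w12.png",im[:,:,::-1])
w=P("wrist",st)
X=tx*(.1231)+ty*(.5446-.076);print(proj(w,[*X,.03]),proj(w,[*(tx*-.0369+ty*.5446),.187]))
```

```text
[0.4506389  0.01241972 0.30180042] 0.11712417092132212 0.43532929424142697
[276.39674489 150.15617111] [358.50062991 327.92111689]
```

View pics/w12.png

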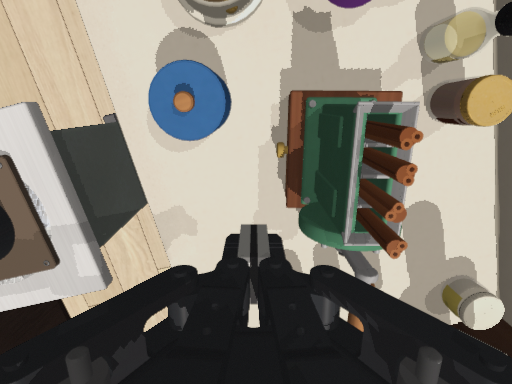

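Knob tip seen at (277,150), against (276,150) predicted for a shut drawer, so it is shut. On to the crank handle.

send_rows:
  steps:
    - [-0.015, 0.01, 0, 0, 0.3]
    - [-0.045, 0.03, 0, 0, 0.3]
    - [-0.085, 0.055, 0, 0, 0.3]
    - [-0.125, 0.08, 0, 0, 0.3]
    - [-0.155, 0.1, 0, 0, 0.3]
    - [-0.169, 0.109, 0.02, 0, 0.3]
    - [-0.169, 0.109, 0.04, 0, 0.3]
    - [-0.169, 0.109, 0.05, 0, 0.3]
    - [-0.169, 0.109, 0.05, 0, 0.3]
    - [-0.169, 0.109, 0.05, 0, 0.3]

```text
time: 31.7
eef_pos: [0.517, -0.1769, 0.2509]
tcp_rot: [0.785, 0.619, -0.0, -0.0]
contact_force: [0.9, 0.1, 0.8]
opening: 0.646
finger_force: 0.0
```

Run:
```python
from m import *
st=ctrl.get_state();im=ctrl.read_camera("wrist");p=st["eef_pos"];print(p,p[:2]@tx,p[:2]@ty)
cv2.imwrite("pics/w13.png",im[60:,100:400,::-1])
w=P("wrist",st)
for u in(-.0369,-.052,-.0909,.0171): print(proj(w,[*(tx*u+ty*.5446),.187])-[100,60])
```

```text
[ 0.51695872 -0.17685192  0.25091066] -0.05147374941242549 0.5439424376411423
[153.61995507 124.0146961 ]
[153.62621238 144.19841556]
[153.6412463  192.69216384]
[153.59534863  44.64362889]
```

View pics/w13.png

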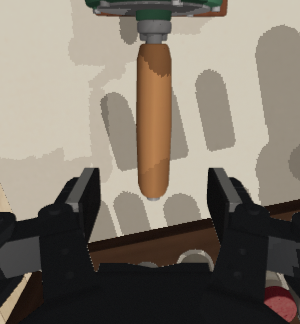

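send_rows:
  steps:
    - [0, 0.0005, 0.02, 0, 0.3]
    - [0, 0.0005, 0.045, 0, 0.3]
    - [0, 0.0005, 0.065, 0, 0.3]
    - [0, 0.0005, 0.075, 0, 0.3]
    - [0, 0.0005, 0.075, 0, 0.3]
    - [0, 0.0005, 0.075, 0, -0.5]
    - [0, 0.0005, 0.075, 0, -0.8]
    - [0, 0.0005, 0.075, 0, -0.8]
    - [0, 0.0005, 0.075, 0, -0.8]
    - [0, 0.0005, 0.075, 0, -0.8]
  squeeze: 80

```text
time: 32.75
eef_pos: [0.5184, -0.1779, 0.1782]
tcp_rot: [0.785, 0.619, 0.001, 0.001]
contact_force: [-2.2, 2.0, 6.0]
opening: 0.262
finger_force: 78.6
```

```bash
python3 -c "
import numpy as np
for k in range(3):
  t0=np.radians(120*k);print([[0,round(.065*(np.sin(t)-np.sin(t0)),4),round(.065*(np.cos(t0)-np.cos(t)),4),0,-.8] for t in t0+np.radians(10*np.arange(1,13))])"
```

```text
[[0, np.float64(0.0113), np.float64(0.001), 0, -0.8], [0, np.float64(0.0222), np.float64(0.0039), 0, -0.8], [0, np.float64(0.0325), np.float64(0.0087), 0, -0.8], [0, np.float64(0.0418), np.float64(0.0152), 0, -0.8], [0, np.float64(0.0498), np.float64(0.0232), 0, -0.8], [0, np.float64(0.0563), np.float64(0.0325), 0, -0.8], [0, np.float64(0.0611), np.float64(0.0428), 0, -0.8], [0, np.float64(0.064), np.float64(0.0537), 0, -0.8], [0, np.float64(0.065), np.float64(0.065), 0, -0.8], [0, np.float64(0.064), np.float64(0.0763), 0, -0.8], [0, np.float64(0.0611), np.float64(0.0872), 0, -0.8], [0, np.float64(0.0563), np.float64(0.0975), 0, -0.8]]
[[0, np.float64(-0.0065), np.float64(0.0093), 0, -0.8], [0, np.float64(-0.0145), np.float64(0.0173), 0, -0.8], [0, np.float64(-0.0238), np.float64(0.0238), 0, -0.8], [0, np.float64(-0.0341), np.float64(0.0286), 0, -0.8], [0, np.float64(-0.045), np.float64(0.0315), 0, -0.8], [0, np.float64(-0.0563), np.float64(0.0325), 0, -0.8], [0, np.float64(-0.0676), np.float64(0.0315), 0, -0.8], [0, np.float64(-0.0785), np.float64(0.0286), 0, -0.8], [0, np.float64(-
[... 162 characters left out ...]
4(-0.1126), np.float64(0.0), 0, -0.8]]
[[0, np.float64(-0.0048), np.float64(-0.0103), 0, -0.8], [0, np.float64(-0.0077), np.float64(-0.0212), 0, -0.8], [0, np.float64(-0.0087), np.float64(-0.0325), 0, -0.8], [0, np.float64(-0.0077), np.float64(-0.0438), 0, -0.8], [0, np.float64(-0.0048), np.float64(-0.0547), 0, -0.8], [0, np.float64(-0.0), np.float64(-0.065), 0, -0.8], [0, np.float64(0.0065), np.float64(-0.0743), 0, -0.8], [0, np.float64(0.0145), np.float64(-0.0823), 0, -0.8], [0, np.float64(0.0238), np.float64(-0.0888), 0, -0.8], [0, np.float64(0.0341), np.float64(-0.0936), 0, -0.8], [0, np.float64(0.045), np.float64(-0.0965), 0, -0.8], [0, np.float64(0.0563), np.float64(-0.0975), 0, -0.8]]
```

send_rows:
  steps:
    - [0, 0.0113, -0.001, 0, -0.8]
    - [0, 0.0222, 0.0019, 0, -0.8]
    - [0, 0.0325, 0.0067, 0, -0.8]
    - [0, 0.0418, 0.0132, 0, -0.8]
    - [0, 0.0498, 0.0212, 0, -0.8]
    - [0, 0.0563, 0.0305, 0, -0.8]
    - [0, 0.0611, 0.0408, 0, -0.8]
    - [0, 0.064, 0.0517, 0, -0.8]
    - [0, 0.065, 0.063, 0, -0.8]
    - [0, 0.064, 0.0743, 0, -0.8]
    - [0, 0.0611, 0.0852, 0, -0.8]
    - [0, 0.0563, 0.0955, 0, -0.8]

```text
time: 33.95
eef_pos: [0.5718, -0.191, 0.082]
tcp_rot: [0.785, 0.619, -0.001, -0.001]
contact_force: [-10.0, 1.6, 14.3]
opening: 0.26
finger_force: 80.6
```

send_rows:
  steps:
    - [0, -0.0065, 0.0093, 0, -0.8]
    - [0, -0.0145, 0.0173, 0, -0.8]
    - [0, -0.0238, 0.0238, 0, -0.8]
    - [0, -0.0341, 0.0286, 0, -0.8]
    - [0, -0.045, 0.0315, 0, -0.8]
    - [0, -0.0563, 0.0325, 0, -0.8]
    - [0, -0.0676, 0.0315, 0, -0.8]
    - [0, -0.0785, 0.0286, 0, -0.8]
    - [0, -0.0888, 0.0238, 0, -0.8]
    - [0, -0.0981, 0.0173, 0, -0.8]
    - [0, -0.1061, 0.0093, 0, -0.8]
    - [0, -0.1126, 0, 0, -0.8]

```text
time: 35.15
eef_pos: [0.4612, -0.1638, 0.081]
tcp_rot: [0.785, 0.619, -0.001, -0.001]
contact_force: [-0.3, -0.2, 1.4]
opening: 0.254
finger_force: 79.2
```

send_rows:
  steps:
    - [0, -0.0048, -0.0103, 0, -0.8]
    - [0, -0.0077, -0.0212, 0, -0.8]
    - [0, -0.0087, -0.0325, 0, -0.8]
    - [0, -0.0077, -0.0438, 0, -0.8]
    - [0, -0.0048, -0.0547, 0, -0.8]
    - [0, 0, -0.065, 0, -0.8]
    - [0, 0.0065, -0.0743, 0, -0.8]
    - [0, 0.0145, -0.0823, 0, -0.8]
    - [0, 0.0238, -0.0888, 0, -0.8]
    - [0, 0.0341, -0.0936, 0, -0.8]
    - [0, 0.045, -0.0965, 0, -0.8]
    - [0, 0.0563, -0.0975, 0, -0.8]

```text
time: 36.35
eef_pos: [0.5185, -0.1779, 0.1784]
tcp_rot: [0.785, 0.619, -0.0, -0.0]
contact_force: [-4.4, -0.5, 0.1]
opening: 0.262
finger_force: 79.2
```

send_rows:
  steps:
    - [0, 0.0113, 0.001, 0, -0.8]
    - [0, 0.0222, 0.0039, 0, -0.8]
    - [0, 0.0325, 0.0087, 0, -0.8]
    - [0, 0.0418, 0.0152, 0, -0.8]
    - [0, 0.0498, 0.0232, 0, -0.8]
    - [0, 0.0563, 0.0325, 0, -0.8]
    - [0, 0.0611, 0.0428, 0, -0.8]
    - [0, 0.064, 0.0537, 0, -0.8]
    - [0, 0.065, 0.065, 0, -0.8]
    - [0, 0.064, 0.0763, 0, -0.8]
    - [0, 0.0611, 0.0872, 0, -0.8]
    - [0, 0.0563, 0.0975, 0, -0.8]

```text
time: 37.55
eef_pos: [0.5714, -0.1909, 0.0812]
tcp_rot: [0.785, 0.619, -0.002, -0.002]
contact_force: [-12.3, 1.7, 15.5]
opening: 0.256
finger_force: 81.1
```

send_rows:
  steps:
    - [0, -0.0065, 0.0093, 0, -0.8]
    - [0, -0.0145, 0.0173, 0, -0.8]
    - [0, -0.0238, 0.0238, 0, -0.8]
    - [0, -0.0341, 0.0286, 0, -0.8]
    - [0, -0.045, 0.0315, 0, -0.8]
    - [0, -0.0563, 0.0325, 0, -0.8]
    - [0, -0.0676, 0.0315, 0, -0.8]
    - [0, -0.0785, 0.0286, 0, -0.8]
    - [0, -0.0888, 0.0238, 0, -0.8]
    - [0, -0.0981, 0.0173, 0, -0.8]
    - [0, -0.1061, 0.0093, 0, -0.8]
    - [0, -0.1126, 0, 0, -0.8]

```text
time: 38.75
eef_pos: [0.4613, -0.1638, 0.081]
tcp_rot: [0.785, 0.619, -0.001, -0.001]
contact_force: [-0.6, -0.2, 0.5]
opening: 0.256
finger_force: 79.4
```

send_rows:
  steps:
    - [0, -0.0048, -0.0103, 0, -0.8]
    - [0, -0.0077, -0.0212, 0, -0.8]
    - [0, -0.0087, -0.0325, 0, -0.8]
    - [0, -0.0077, -0.0438, 0, -0.8]
    - [0, -0.0048, -0.0547, 0, -0.8]
    - [0, 0, -0.065, 0, -0.8]
    - [0, 0.0065, -0.0743, 0, -0.8]
    - [0, 0.0145, -0.0823, 0, -0.8]
    - [0, 0.0238, -0.0888, 0, -0.8]
    - [0, 0.0341, -0.0936, 0, -0.8]
    - [0, 0.045, -0.0965, 0, -0.8]
    - [0, 0.0563, -0.0975, 0, -0.8]

```text
time: 39.95
eef_pos: [0.5184, -0.1779, 0.1784]
tcp_rot: [0.785, 0.619, -0.0, -0.0]
contact_force: [-4.2, -1.2, -0.1]
opening: 0.259
finger_force: 79.3
```

Two turns done, tracking cleanly. Two more.

send_rows:
  steps:
    - [0, 0.0113, 0.001, 0, -0.8]
    - [0, 0.0222, 0.0039, 0, -0.8]
    - [0, 0.0325, 0.0087, 0, -0.8]
    - [0, 0.0418, 0.0152, 0, -0.8]
    - [0, 0.0498, 0.0232, 0, -0.8]
    - [0, 0.0563, 0.0325, 0, -0.8]
    - [0, 0.0611, 0.0428, 0, -0.8]
    - [0, 0.064, 0.0537, 0, -0.8]
    - [0, 0.065, 0.065, 0, -0.8]
    - [0, 0.064, 0.0763, 0, -0.8]
    - [0, 0.0611, 0.0872, 0, -0.8]
    - [0, 0.0563, 0.0975, 0, -0.8]

```text
time: 41.15
eef_pos: [0.5715, -0.1908, 0.0812]
tcp_rot: [0.785, 0.619, -0.002, -0.002]
contact_force: [-11.8, -0.0, 15.9]
opening: 0.261
finger_force: 81.2
```

send_rows:
  steps:
    - [0, -0.0065, 0.0093, 0, -0.8]
    - [0, -0.0145, 0.0173, 0, -0.8]
    - [0, -0.0238, 0.0238, 0, -0.8]
    - [0, -0.0341, 0.0286, 0, -0.8]
    - [0, -0.045, 0.0315, 0, -0.8]
    - [0, -0.0563, 0.0325, 0, -0.8]
    - [0, -0.0676, 0.0315, 0, -0.8]
    - [0, -0.0785, 0.0286, 0, -0.8]
    - [0, -0.0888, 0.0238, 0, -0.8]
    - [0, -0.0981, 0.0173, 0, -0.8]
    - [0, -0.1061, 0.0093, 0, -0.8]
    - [0, -0.1126, 0, 0, -0.8]

```text
time: 42.35
eef_pos: [0.4613, -0.1638, 0.0809]
tcp_rot: [0.785, 0.619, -0.001, -0.001]
contact_force: [-2.0, -1.7, 0.5]
opening: 0.257
finger_force: 79.5
```

send_rows:
  steps:
    - [0, -0.0048, -0.0103, 0, -0.8]
    - [0, -0.0077, -0.0212, 0, -0.8]
    - [0, -0.0087, -0.0325, 0, -0.8]
    - [0, -0.0077, -0.0438, 0, -0.8]
    - [0, -0.0048, -0.0547, 0, -0.8]
    - [0, 0, -0.065, 0, -0.8]
    - [0, 0.0065, -0.0743, 0, -0.8]
    - [0, 0.0145, -0.0823, 0, -0.8]
    - [0, 0.0238, -0.0888, 0, -0.8]
    - [0, 0.0341, -0.0936, 0, -0.8]
    - [0, 0.045, -0.0965, 0, -0.8]
    - [0, 0.0563, -0.0975, 0, -0.8]

```text
time: 43.55
eef_pos: [0.5184, -0.1779, 0.1784]
tcp_rot: [0.785, 0.619, -0.0, -0.0]
contact_force: [-3.6, -1.2, 0.7]
opening: 0.259
finger_force: 79.4
```

send_rows:
  steps:
    - [0, 0.0113, 0.001, 0, -0.8]
    - [0, 0.0222, 0.0039, 0, -0.8]
    - [0, 0.0325, 0.0087, 0, -0.8]
    - [0, 0.0418, 0.0152, 0, -0.8]
    - [0, 0.0498, 0.0232, 0, -0.8]
    - [0, 0.0563, 0.0325, 0, -0.8]
    - [0, 0.0611, 0.0428, 0, -0.8]
    - [0, 0.064, 0.0537, 0, -0.8]
    - [0, 0.065, 0.065, 0, -0.8]
    - [0, 0.064, 0.0763, 0, -0.8]
    - [0, 0.0611, 0.0872, 0, -0.8]
    - [0, 0.0563, 0.0975, 0, -0.8]

```text
time: 44.75
eef_pos: [0.5715, -0.1908, 0.0812]
tcp_rot: [0.785, 0.619, -0.002, -0.002]
contact_force: [-12.6, 0.9, 15.9]
opening: 0.256
finger_force: 81.3
```

send_rows:
  steps:
    - [0, -0.0065, 0.0093, 0, -0.8]
    - [0, -0.0145, 0.0173, 0, -0.8]
    - [0, -0.0238, 0.0238, 0, -0.8]
    - [0, -0.0341, 0.0286, 0, -0.8]
    - [0, -0.045, 0.0315, 0, -0.8]
    - [0, -0.0563, 0.0325, 0, -0.8]
    - [0, -0.0676, 0.0315, 0, -0.8]
    - [0, -0.0785, 0.0286, 0, -0.8]
    - [0, -0.0888, 0.0238, 0, -0.8]
    - [0, -0.0981, 0.0173, 0, -0.8]
    - [0, -0.1061, 0.0093, 0, -0.8]
    - [0, -0.1126, 0, 0, -0.8]

```text
time: 45.95
eef_pos: [0.4613, -0.1638, 0.0809]
tcp_rot: [0.785, 0.619, -0.001, -0.001]
contact_force: [-0.4, -1.4, 1.1]
opening: 0.259
finger_force: 79.5
```

send_rows:
  steps:
    - [0, -0.0048, -0.0103, 0, -0.8]
    - [0, -0.0077, -0.0212, 0, -0.8]
    - [0, -0.0087, -0.0325, 0, -0.8]
    - [0, -0.0077, -0.0438, 0, -0.8]
    - [0, -0.0048, -0.0547, 0, -0.8]
    - [0, 0, -0.065, 0, -0.8]
    - [0, 0.0065, -0.0743, 0, -0.8]
    - [0, 0.0145, -0.0823, 0, -0.8]
    - [0, 0.0238, -0.0888, 0, -0.8]
    - [0, 0.0341, -0.0936, 0, -0.8]
    - [0, 0.045, -0.0965, 0, -0.8]
    - [0, 0.0563, -0.0975, 0, -0.8]

```text
time: 47.15
eef_pos: [0.5185, -0.1779, 0.1784]
tcp_rot: [0.785, 0.619, -0.0, -0.0]
contact_force: [-3.6, -1.6, 0.3]
opening: 0.259
finger_force: 79.5
```

send_rows:
  steps:
    - [0, 0, 0, 0, -0.8]
    - [0, 0, 0, 0, -0.8]
    - [0, 0, 0, 0, -0.8]
    - [0, 0, 0, 0, -0.3]
    - [0, 0, 0, 0, 0.3]
    - [0, 0, 0, 0, 0.3]
    - [0, 0, 0, 0, 0.3]
    - [0, 0, -0.02, 0, 0.3]
    - [0, 0, -0.05, 0, 0.3]
    - [0, 0, -0.08, 0, 0.3]
    - [0, 0, -0.125, 0, 0.3]

```text
time: 48.25
eef_pos: [0.5164, -0.1767, 0.3019]
tcp_rot: [0.785, 0.619, -0.001, -0.003]
contact_force: [0.0, -0.3, -0.6]
opening: 0.649
finger_force: 0.0
```

send_rows:
  steps:
    - [0.02, -0.007, 0, 0, 0.3]
    - [0.06, -0.022, 0, 0, 0.3]
    - [0.105, -0.04, 0, 0, 0.3]
    - [0.15, -0.057, 0, 0, 0.3]
    - [0.195, -0.074, 0, 0, 0.2]
    - [0.24, -0.091, 0, 0, 0]
    - [0.285, -0.108, 0, 0, -0.18]
    - [0.33, -0.125, 0, -5, -0.18]
    - [0.37, -0.14, 0.02, -13.5, -0.18]
    - [0.395, -0.149, 0.036, -13.5, -0.18]
    - [0.395, -0.149, 0.036, -13.5, -0.18]
    - [0.395, -0.149, 0.036, -13.5, -0.18]

```text
time: 49.45
eef_pos: [0.4645, 0.2416, 0.2669]
tcp_rot: [0.707, 0.708, -0.001, -0.0]
contact_force: [0.6, 0.4, -0.3]
opening: 0.41
finger_force: 0.0
```

```bash
cat > tm.py <<'E'
from m import *
def match(ref,im,x0,y0,x1,y1,pad=40):
    t=ref[y0:y1,x0:x1];a,b=max(0,y0-pad),max(0,x0-pad)
    s=im[a:y1+pad,b:x1+pad];r=cv2.matchTemplate(s,t,cv2.TM_CCOEFF_NORMED);_,v,_,l=cv2.minMaxLoc(r)
    return (l[0]+b-x0,l[1]+a-y0,round(v,3))
E
python3 - <<'E'
from tm import *
st=ctrl.get_state();im=ctrl.read_camera("wrist")[:,:,::-1];cv2.imwrite("pics/c1.png",im);np.savez("c1.npz",**st)
print(st["eef_pos"],st["tcp_rot"],st["opening"])
ref=cv2.imread("pics/w3.png")
print("caddy",match(ref,im,200,105,305,212), "block",match(ref,im,235,125,270,190))
print("small blue",match(ref,im,160,225,200,310),"lid edge",match(ref,im,205,2,345,68))
for n in("scene","side"):
    x=ctrl.read_camera(n)[:,:,::-1];cv2.imwrite(f"pics/{n}1.png",x);r=cv2.imread(f"pics/{n}0.png")
    print(n,"handle",match(r,x,*((255,133,272,165) if n=="scene" else (262,145,284,165)),pad=15),"whole mill",match(r,x,*((225,195,285,240) if n=="scene" else (218,200,285,240)),pad=10))
    h=cv2.cvtColor(np.ascontiguousarray(x),cv2.COLOR_BGR2HSV);m=((h[...,0]>98)&(h[...,0]<118)&(h[...,1]>120)&(h[...,2]>40)).astype(np.uint8)
    c=cv2.connectedComponentsWithStats(m);print([(c[2][i].tolist(),c[3][i].round(1).tolist()) for i in range(1,c[0]) if c[2][i][4]>150])
E
```

```text
[0.46453314 0.24155232 0.26692927] [ 7.06598161e-01  7.07614720e-01 -6.54133636e-04 -1.36790420e-04] 0.4097705747083437
caddy (0, -1, 0.747) block (0, 0, 0.805)
small blue (0, 0, 0.993) lid edge (1, 0, 0.995)
scene handle (0, 0, 0.988) whole mill (-1, 0, 0.856)
[([299, 216, 29, 38, 806], [312.6, 235.7]), ([274, 301, 54, 74, 2923], [299.1, 338.5])]
side handle (-12, -10, 0.092) whole mill (0, 0, 0.823)
[]
```

Scores show the caddy, lid and mill handle unmoved (shifts ≤1 px). I'll fetch the lid.

send_rows:
  steps:
    - [0.015, 0.002, 0, 0, 0.3]
    - [0.045, 0.005, 0, 0, 0.5]
    - [0.085, 0.01, 0, 0, 0.5]
    - [0.125, 0.014, 0, 0, 0.5]
    - [0.16, 0.018, 0.01, 0, 0.5]
    - [0.1757, 0.0195, 0.04, 0, 0.5]
    - [0.1757, 0.0195, 0.075, 0, 0.5]
    - [0.1757, 0.0195, 0.075, 0, 0.5]
    - [0.1757, 0.0195, 0.075, 0, 0.5]

```text
time: 50.5
eef_pos: [0.4846, 0.417, 0.1923]
tcp_rot: [0.707, 0.707, -0.001, -0.0]
contact_force: [0.1, 0.2, 0.5]
opening: 0.75
finger_force: 0.0
```

Run:
```python
from h import *
st=ctrl.get_state();im=ctrl.read_camera("wrist")[:,:,::-1].copy();cv2.imwrite("pics/k1.png",im)
print(st["eef_pos"],st["tcp_rot"])
h=cv2.cvtColor(im,cv2.COLOR_BGR2HSV)
for nm,i in(("now",im),("w1",cv2.imread("pics/w1.png"))):
    h=cv2.cvtColor(i,cv2.COLOR_BGR2HSV)
    m=((h[...,0]<18)&(h[...,1]>90)&(h[...,2]>90)).astype(np.uint8)
    c=cv2.connectedComponentsWithStats(m);print(nm,[(c[2][j].tolist(),c[3][j].round(1).tolist()) for j in range(1,c[0]) if c[2][j][4]>150])
print(proj(P("wrist",st),[*st["eef_pos"][:2],.145]))
```

```text
[0.48458675 0.41699694 0.19225717] [ 7.07341710e-01  7.06871544e-01 -5.36533913e-04 -1.94713325e-04]
now [([88, 0, 174, 90, 10371], [176.4, 41.8]), ([212, 232, 41, 34, 1131], [232.0, 248.1])]
w1 [([233, 181, 37, 36, 1054], [251.2, 198.8]), ([408, 203, 28, 23, 432], [422.8, 213.9]), ([272, 289, 20, 36, 339], [281.6, 308.5]), ([286, 295, 19, 28, 308], [295.0, 308.5]), ([179, 302, 20, 17, 265], [188.1, 310.0])]
[252.84367405 211.55331687]
```

Run:
```python
from h import *
x=ctrl.read_camera("scene")[:,:,::-1];cv2.imwrite("pics/scene2.png",x)
for n in("pics/scene1.png","pics/scene2.png","pics/k1.png","pics/w1.png"):
    h=cv2.cvtColor(cv2.imread(n),cv2.COLOR_BGR2HSV);m=((h[...,0]>98)&(h[...,0]<118)&(h[...,1]>120)&(h[...,2]>40)).astype(np.uint8)
    c,_=cv2.findContours(m,cv2.RETR_EXTERNAL,cv2.CHAIN_APPROX_NONE)
    print(n,[(cv2.boundingRect(k),np.round(cv2.minEnclosingCircle(k)[0],1).tolist(),round(cv2.minEnclosingCircle(k)[1],1)) for k in c if cv2.contourArea(k)>300])
im=cv2.imread("pics/k1.png");h=cv2.cvtColor(im,cv2.COLOR_BGR2HSV)
for r in range(190,300,10): print(r,[tuple(int(v) for v in h[r,c]) for c in range(200,280,10)])
```

```text
pics/scene1.png [((274, 301, 54, 74), [300.0, 337.5], 36.6), ((299, 216, 29, 38), [312.5, 234.4], 18.9)]
pics/scene2.png [((279, 290, 53, 72), [305.0, 325.5], 36.0)]
pics/k1.png [((159, 138, 152, 160), [235.7, 217.7], 80.0)]
pics/w1.png [((153, 114, 168, 219), [221.6, 221.3], 115.0)]
190 [(106, 157, 143), (106, 157, 146), (106, 157, 146), (106, 158, 147), (106, 159, 148), (106, 157, 148), (106, 157, 145), (106, 159, 144)]
200 [(105, 161, 146), (106, 157, 148), (106, 154, 147), (106, 162, 140), (106, 161, 141), (106, 160, 147), (106, 159, 146), (106, 158, 144)]
210 [(106, 159, 146), (105, 161, 146), (106, 166, 97), (106, 160, 94), (106, 164, 95), (106, 168, 88), (106, 160, 134), (106, 157, 145)]
220 [(106, 158, 132), (106, 159, 135), (106, 166, 77), (106, 168, 76), (107, 167, 75), (107, 167, 75), (106, 160, 132), (106, 157, 148)]
230 [(106, 162, 135), (106, 163, 133), (13, 150, 68), (12, 153, 85), (13, 153, 80), (129, 35, 51), (106, 158, 132), (106, 160, 145)]
240 [(106, 159, 133), (106, 158, 134), (14, 147, 156), (14, 147, 156), (14, 147, 149), (13, 154, 98), (106, 160, 134), (106, 161, 146)]
250 [(106, 161, 135), (106, 159, 135), (13, 145, 149), (14, 148, 159), (14, 145, 165), (13, 150, 122), (106, 159, 149), (105, 159, 149)]
260 [(106, 160, 132), (106, 157, 149), (14, 150, 148), (13, 148, 153), (14, 148, 152), (106, 157, 149), (106, 159, 149), (106, 160, 147)]
270 [(106, 158, 147), (106, 158, 150), (106, 157, 149), (106, 160, 150), (106, 159, 151), (106, 158, 150), (105, 160, 148), (106, 159, 149)]
280 [(105, 160, 147), (105, 159, 146), (106, 160, 147), (105, 159, 149), (106, 161, 149), (106, 158, 150), (105, 159, 149), (106, 160, 148)]
290 [(106, 38, 100), (106, 160, 147), (106, 157, 149), (106, 159, 149), (106, 160, 150), (106, 160, 148), (106, 157, 149), (107, 122, 142)]
```

The scene blob shifted by (+5,-12) px, so the lid was knocked aside. I'll re-centre on it.

Run:
```python
from h import *
st=ctrl.get_state();w=P("wrist",st)
for z in(.145,.139): print(atz(w,(232.3,248.5),z)-st["eef_pos"][:2])
a=P("scene");print(atz(a,(305,325.5),.06)-atz(a,(300,337.5),.06))
```

```text
[-0.01426427 -0.02854553]
[-0.01472646 -0.03170314]
[-0.01586401 -0.02740069]
```

send_rows:
  steps:
    - [-0.015, -0.007, -0.02, 0, 0.5]
    - [-0.0285, -0.0145, -0.03, 0, 0.5]
    - [-0.0285, -0.0145, -0.03, 0, 0.5]
    - [-0.0285, -0.0145, -0.03, 0, 0.5]
    - [-0.0285, -0.0145, -0.03, 0, 0.5]

```text
time: 51.1
eef_pos: [0.4704, 0.3888, 0.2228]
tcp_rot: [0.707, 0.707, 0.001, 0.0]
contact_force: [-0.8, -0.4, 0.2]
opening: 0.749
finger_force: 0.0
```

```bash
python3 - <<'E'
from h import *
st=ctrl.get_state();im=ctrl.read_camera("wrist")[:,:,::-1].copy();cv2.imwrite("pics/k2.png",im);p=st["eef_pos"];print(p)
w=P("wrist",st)
def circ(m,minA):
    c,_=cv2.findContours(m.astype(np.uint8),cv2.RETR_EXTERNAL,cv2.CHAIN_APPROX_NONE)
    return [(cv2.boundingRect(k),np.round(cv2.fitEllipse(k)[0],1).tolist()) for k in c if cv2.contourArea(k)>minA]
h=cv2.cvtColor(im,cv2.COLOR_BGR2HSV)
k=circ((h[...,0]<18)&(h[...,1]>90)&(h[...,2]>90),300);print(k)
b=circ((h[...,0]>98)&(h[...,0]<118)&(h[...,1]>120)&(h[...,2]>100),2000);print(b)
for q in k: print("knob",atz(w,q[1],.145)-p[:2])
for q in b: print("plate",atz(w,q[1],.118)-p[:2])
# same method on w1 (lid grip found at TCP .4641,.2473->.2462)
E
python3 - <<'E'
import sys;sys.path.insert(0,'.')
from h import *
st=dict(eef_pos=np.array([.46461617,.24734493,.23924048]),tcp_rot=[.707423952,.706789441,-7.6e-5,1.8e-4])
im=cv2.imread("pics/w1.png");h=cv2.cvtColor(im,cv2.COLOR_BGR2HSV);w=P("wrist",st)
c,_=cv2.findContours(((h[...,0]<18)&(h[...,1]>90)&(h[...,2]>90)).astype(np.uint8),0,1)
k=max(c,key=cv2.contourArea);e=cv2.fitEllipse(k)[0];print("w1",e,atz(w,e,.161))
# caddy bare rim check from c1 vs w3: block colour centroid
for n,f in(("w3","w3.npz"),("c1","c1.npz")):
    i=cv2.imread(f"pics/{n}.png");h=cv2.cvtColor(i,cv2.COLOR_BGR2HSV)[105:212,200:305]
    m=(h[...,0]>14)&(h[...,0]<26)&(h[...,1]>80)&(h[...,2]>140);y,x=np.where(m);print(n,m.sum(),np.percentile(x,[2,98])+200,np.percentile(y,[2,98])+105)
E
```

```text
[0.47035332 0.38877482 0.22278783]
[((234, 178, 38, 36), [252.2, 195.7]), ((121, 0, 153, 64), [188.3, 27.1])]
[((183, 116, 139, 135), [252.2, 182.8])]
knob [-0.00043789  0.00138004]
knob [-0.04203635  0.11734502]
plate [-0.00051833  0.00426404]
w1 (251.20193481445312, 198.8157196044922) [0.46334686 0.24598354]
w3 2962 [216. 285.] [124. 191.]
c1 3365 [218. 285.] [124. 190.]
```

send_rows:
  steps:
    - [0.0024, 0, 0.02, 0, 0.5]
    - [0.0024, 0, 0.05, 0, 0.5]
    - [0.0024, 0, 0.075, 0, 0.5]
    - [0.0024, 0, 0.089, 0, 0.5]
    - [0.0024, 0, 0.089, 0, 0.5]
    - [0.0024, 0, 0.089, 0, -0.5]
    - [0.0024, 0, 0.089, 0, -0.8]
    - [0.0024, 0, 0.089, 0, -0.8]
    - [0.0024, 0, 0.089, 0, -0.8]
    - [0.0024, 0, 0.089, 0, -0.8]
  squeeze: 80

```text
time: 52.15
eef_pos: [0.4706, 0.3917, 0.1355]
tcp_rot: [0.707, 0.707, 0.001, 0.0]
contact_force: [-2.7, 0.3, 6.2]
opening: 0.308
finger_force: 78.7
```

send_rows:
  steps:
    - [0, 0, -0.01, 0, -0.8]
    - [0, 0, -0.035, 0, -0.8]
    - [0, 0, -0.07, 0, -0.8]
    - [-0.01, 0, -0.1, 0, -0.8]
    - [-0.035, -0.002, -0.1, 0, -0.8]
    - [-0.07, -0.003, -0.1, 0, -0.8]
    - [-0.105, -0.005, -0.1, 0, -0.8]
    - [-0.13, -0.006, -0.1, 0, -0.8]
    - [-0.144, -0.0065, -0.1, 0, -0.8]
    - [-0.144, -0.0065, -0.1, 0, -0.8]
    - [-0.144, -0.0065, -0.1, 0, -0.8]
    - [-0.144, -0.0065, -0.1, 0, -0.8]

```text
time: 53.35
eef_pos: [0.4636, 0.2478, 0.2334]
tcp_rot: [0.707, 0.707, 0.0, -0.0]
contact_force: [-0.3, 0.1, -1.8]
opening: 0.308
finger_force: 79.1
```

Run:
```python
from tm import *
st=ctrl.get_state();print(st["eef_pos"],st["tcp_rot"],st["opening"])
im=ctrl.read_camera("wrist")[:,:,::-1].copy();cv2.imwrite("pics/k3.png",im)
x=ctrl.read_camera("side")[:,:,::-1].copy();cv2.imwrite("pics/side3.png",x)
# caddy foot bottom outline in side view vs before (side0): lower white/shadow edge region
r=cv2.imread("pics/side0.png")
print("foot",match(r,x,248,285,302,304,pad=20),"front table",match(r,x,300,285,340,310,pad=10))
# blue lid lower edge/centre columns in both
for i in(r,x):
    h=cv2.cvtColor(i,cv2.COLOR_BGR2HSV);m=((h[...,0]>98)&(h[...,0]<122)&(h[...,1]>110)&(h[...,2]>30)).astype(np.uint8)
    c=cv2.connectedComponentsWithStats(m);print([(c[2][j].tolist(),c[3][j].round(1).tolist()) for j in range(1,c[0]) if c[2][j][4]>150])
h=cv2.cvtColor(im,cv2.COLOR_BGR2HSV);m=((h[...,0]<18)&(h[...,1]>90)&(h[...,2]>90)).astype(np.uint8)
c=cv2.connectedComponentsWithStats(m);print([(c[2][j].tolist(),c[3][j].round(1).tolist()) for j in range(1,c[0]) if c[2][j][4]>150])
```

```text
[0.46357983 0.24783998 0.23340036] [ 7.06805593e-01  7.07407792e-01  2.36800434e-04 -1.19022219e-04] 0.3083706041871475
foot (2, -18, 0.653) front table (10, 0, 0.825)
[([259, 222, 52, 22, 316], [291.3, 233.6])]
[([252, 203, 32, 30, 341], [265.7, 216.0]), ([283, 204, 21, 20, 213], [294.8, 214.3])]
[([412, 206, 28, 23, 444], [427.3, 217.2]), ([227, 228, 54, 54, 2416], [253.2, 254.7])]
```

send_rows:
  steps:
    - [-0.0005, 0.0005, 0.01, 0, -0.8]
    - [-0.0005, 0.0005, 0.02, 0, -0.8]
    - [-0.0005, 0.0005, 0.028, 0, -0.8]
    - [-0.0005, 0.0005, 0.032, 0, -0.8]
    - [-0.0005, 0.0005, 0.036, 0, -0.8]
    - [-0.0005, 0.0005, 0.04, 0, -0.8]
    - [-0.0005, 0.0005, 0.043, 0, -0.8]
    - [-0.0005, 0.0005, 0.046, 0, -0.8]
    - [-0.0005, 0.0005, 0.046, 0, -0.8]

```text
time: 54.35
eef_pos: [0.4638, 0.2464, 0.1869]
tcp_rot: [0.707, 0.707, -0.0, -0.0]
contact_force: [0.1, 0.2, -1.2]
opening: 0.309
finger_force: 79.1
```

send_rows:
  steps:
    - [0, 0, 0.003, 0, -0.8]
    - [0, 0, 0.006, 0, -0.8]
    - [0, 0, 0.009, 0, -0.8]
    - [0, 0, 0.012, 0, -0.8]
    - [0, 0, 0.015, 0, -0.8]
    - [0, 0, 0.018, 0, -0.8]
    - [0, 0, 0.021, 0, -0.8]
    - [0, 0, 0.024, 0, -0.8]
    - [0, 0, 0.027, 0, -0.8]

```text
time: 55.25
eef_pos: [0.464, 0.2465, 0.16]
tcp_rot: [0.707, 0.707, -0.0, -0.0]
contact_force: [0.3, -0.2, 1.8]
opening: 0.312
finger_force: 79.5
```

send_rows:
  steps:
    - [0, 0, 0.003, 0, -0.8]
    - [0, 0, 0.006, 0, -0.8]
    - [0, 0, 0.009, 0, -0.8]
    - [0, 0, 0.011, 0, -0.8]
    - [0, 0, 0.011, 0, -0.8]

```text
time: 55.75
eef_pos: [0.4638, 0.2469, 0.1515]
tcp_rot: [0.707, 0.707, -0.0, -0.001]
contact_force: [-5.5, -0.1, 12.5]
opening: 0.306
finger_force: 80.7
```

send_rows:
  steps:
    - [0, 0, 0.002, 0, -0.8]
    - [0, 0, 0.004, 0, -0.8]
    - [0, 0, 0.004, 0, -0.8]

```text
time: 56.05
eef_pos: [0.4642, 0.2475, 0.1515]
tcp_rot: [0.707, 0.707, -0.0, -0.001]
contact_force: [-14.2, -0.7, 29.2]
opening: 0.311
finger_force: 82.4
```

Hard stop at z = 0.1515, just where a fully seated lid should be. I'll unload, release and withdraw.

send_rows:
  steps:
    - [0, 0, -0.005, 0, -0.8]
    - [0, 0, -0.005, 0, -0.8]
    - [0, 0, -0.005, 0, -0.2]
    - [0, 0, -0.005, 0, 0.5]
    - [0, 0, -0.005, 0, 0.5]
    - [0, 0, -0.005, 0, 0.5]
    - [0, 0, -0.03, 0, 0.5]
    - [0, 0, -0.06, 0, 0.8]
    - [0, 0, -0.092, 0, 1]
    - [0, 0, -0.092, 0, 1]
    - [0, 0, -0.092, 0, 1]
    - [0, 0, -0.092, 0, 1]

```text
time: 57.25
eef_pos: [0.4632, 0.2462, 0.2356]
tcp_rot: [0.707, 0.707, -0.001, -0.001]
contact_force: [0.5, 0.4, -0.7]
opening: 1.001
finger_force: 0.0
```

Run:
```python
from tm import *
st=ctrl.get_state();print(st["eef_pos"],st["contact_force"])
im=ctrl.read_camera("wrist")[:,:,::-1].copy();cv2.imwrite("pics/f.png",im);r=cv2.imread("pics/w1.png")
print("lid",match(r,im,180,112,325,252),"knob",match(r,im,230,180,272,218),"purple",match(r,im,345,150,455,245),"small",match(r,im,165,240,230,325))
x=ctrl.read_camera("scene")[:,:,::-1].copy();cv2.imwrite("pics/sceneF.png",x);r=cv2.imread("pics/scene0.png")
print("scene lid",match(r,x,270,238,326,302,pad=20),"handle",match(r,x,255,133,272,165,pad=15),"drawer",match(r,x,225,195,285,240,pad=8),"bottles",match(r,x,188,203,212,255,pad=8),"salt",match(r,x,195,150,214,173,pad=8))
```

```text
[0.46317343 0.24615844 0.23560456] [ 0.50476327  0.36005423 -0.70925168]
lid (3, -1, 0.958) knob (3, 1, 0.976) purple (3, 0, 0.971) small (1, 0, 0.965)
scene lid (0, 0, 0.916) handle (0, 0, 0.988) drawer (0, -1, 0.843) bottles (0, 0, 1.0) salt (0, 0, 0.894)
```

Lid, handle and bystanders all stand where they should. Handing in.

```bash
python3 -c "
from plant import ctrl
print(ctrl.sign_off())"
```

```text
the job is handed in; nothing more can be done
None
```

The job is handed in at about 57 s: all four sticks went into the chute, the drawer is shut, the crank made four even turns and stopped with the handle at the top, and the lid is pressed fully home, with the jars and bottle unmoved in the last camera check; the lid was knocked about 3 cm aside during the run and I re-found it before refitting.

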